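# Couple a sound blow nozzle and scrap the bent one

## Task

Put the blow nozzle with the bent tube into the wooden scrap tray. Connect one of the two straight nozzles to the air outlet: first pull the empty coupler's sleeve back until it stays, push the plug fully home, then let the sleeve spring all the way forward to lock it. Leave the other straight nozzle and everything else on the bench where it is.

Things in the scene. Friction and masses are not known exactly. Their poses are not given: they have to be found in the camera images.
- nozzle_a: Blow nozzle: 30 x 30 mm square, 45 mm long aluminium block, steel plug at one end, straight tube at the other; 0.2 kg. Origin: centre of the block's underside; +y along the plug to its tip, z up; centre line 15 mm above the origin. Plug: 19 mm thick, from y = 22.5 to the chamfered tip at y = 74.5 mm, with a locking groove. The 10 mm thick tube is straight and ends at y = -110 mm: a sound nozzle.
- nozzle_b: Blow nozzle: 30 x 30 mm square, 45 mm long aluminium block, steel plug at one end, straight tube at the other; 0.2 kg. Origin: centre of the block's underside; +y along the plug to its tip, z up; centre line 15 mm above the origin. Plug: 19 mm thick, from y = 22.5 to the chamfered tip at y = 74.5 mm, with a locking groove. The 10 mm thick tube is straight and ends at y = -110 mm: a sound nozzle.
- nozzle_c: Blow nozzle: 30 x 30 mm square, 45 mm long aluminium block, steel plug at one end, bent tube at the other; 0.2 kg. Origin: centre of the block's underside; +y along the plug to its tip, z up; centre line 15 mm above the origin. Plug: 19 mm thick, from y = 22.5 to the chamfered tip at y = 74.5 mm, with a locking groove. The 10 mm thick tube is bent 45 degrees sideways 28 mm behind the block: the scrap one.
- nozzle_a_tip (a point): centre of the plug's tip of nozzle_a
- nozzle_b_tip (a point): centre of the plug's tip of nozzle_b
- nozzle_c_tip (a point): centre of the plug's tip of nozzle_c
- coupler: Fixed air outlet: aluminium block 76 x 60 mm, 105 mm tall, on a foot plate, with a level quick coupler on one face. Origin: on the table under the middle of that face. z up; the coupler's centre line is 75 mm above the table, along y; a plug goes in along +y. 22 mm bore, 30 mm at the mouth. Jaws inside bar the bore while the sleeve is home and lock in the plug's groove when it is fully in.
- mouth (a point): centre of the coupler's open mouth, 83 mm out from the manifold face, on the centre line (mouth rim 39 mm outside)
- seat (a point): bottom of the bore, 48 mm inside the mouth: where the plug's tip is when fully home (the square block then stands 4 mm clear of the mouth)
- sleeve (a joint): Travel of the coupler's sprung sleeve (m): 0 = home, towards the mouth; 0.014 = fully back at its stop, towards the block (+y of the coupler). The spring pushes it forward with 10 N at 0, falling to nothing at 0.0105; past this click point it stays back by itself until pushed forward past it again, when it springs home (part way if the plug is not fully in).
- sleeve_mid (a point): centre of the sliding brass sleeve, on the coupler's centre line; it moves with the sleeve. The sleeve is a round knurled ring, 38 mm outside diameter (40 over the knurls), 30 mm long; its centre is 58 mm out from the manifold face when home, 44 mm when back. It does not turn.
- tray: Fixed open wooden scrap tray, 160 (x) x 240 (y) x 45 mm tall, walls and floor 6 mm thick; origin centre of the underside.
- board: Fixed plywood board, 340 (x) x 200 (y) x 12 mm thick, on which the nozzles lie; origin centre of its underside.
- plane: Bystander, wooden hand plane, 230 x 55 mm, 110 mm tall; leave alone. Origin on its underside.
- brush: Bystander, bench brush with dark bristles, 245 x 50 mm, 43 mm tall; leave alone. Origin on its underside.
- offcut: Bystander, pale wooden offcut, 70 x 160 x 22 mm; leave alone. Origin on its underside.
- try_square: Bystander, try square with wooden stock and steel blade; leave alone. Origin on its underside.
- bush: Bystander, small square aluminium fitting standing upright, 26 mm square, 40 mm tall; not a nozzle; leave alone. Origin on its underside.
- mallet: Bystander, wooden mallet, head 120 x 65 x 70 mm; leave alone. Origin on its underside.
- glue: Bystander, white plastic bottle, 60 mm across, 160 mm tall; leave alone. Origin on its underside.
Mind the look-alikes: they are no part of the job. Leave any red look-alike of the nozzle_c alone.

How it is judged:
By the outcome, as a careful person would: the job done as asked, in the order asked, and still so for the second after the job is handed in, with the robot touching nothing.
It also fails if it takes over 64 s, if anything falls off the work surface, if the arm or the gripper's body presses on something with over 40 N, if the wrist force passes 120 N, or if a joint passes its speed limit or range.

## Robot

A 7-joint arm with a two-finger parallel gripper is mounted at the origin on the work surface. World frame = base frame: x ahead of the robot, y to its left, z up, the work surface at z = 0. Lengths are in m, angles in rad, forces in N, time in s.
With the tool pointing down it reaches from about 0.425 to 0.95 m from the base axis. Payload 4.7 kg.
Tool frame: the origin (TCP) lies between the finger pads; the fingertips stand tip_reach ahead of it and the grasp point (between the pads) is the TCP (tip_reach is the distance from the TCP to the fingertips, in m); z points along the fingers, x is the direction in which the jaws open and shut, and the axes are right-handed (so a half turn about z gives the same grasp; the last joint's range is limited). The gripper opens to 87 mm and grips with 3 to 60 N. Pads are 19 mm wide; open, the fingers measure 117 mm over their backs; the gripper's body (75 mm by 190 mm) begins 51 mm behind the grasp point.
Start: joints at [1.123, 0.469, -0.049, 1.532, 0.024, 1.141, -0.082], TCP at [0.275, -0.617, 0.208] pointing down, gripper open.
Joint ranges: [-2.59, 2.59], [-0.33, 1.99], [-1.39, 1.29], [0.1, 2.45], [-1.04, 4.18], [0.21, 1.99], [-2.66, 2.66]. Speed limits (rad/s): [2.57, 2.57, 3.14, 3.14, 3.14, 3.14, 3.14].

## Interface

Orientations are given as a 3x3 rotation matrix whose columns are the frame's x, y, z axes.
In Python, from plant import get_obs, grab_frame, finish_job, tip_reach gives the robot as it stands.
- The arm moves only by the shell command python3 -m handwheel 'ROWS' [FORCE]. ROWS is JSON, a list of rows, each an object of numbers: "tx", "ty", "tz": the shift along the tool's x, y, z as a fraction of full scale; "yaw": the turn about the tool's z as a fraction of full scale; "claw": the gripper's target within -1 to 1 (fully open at 1, half-way at 0, shut at -1). In form: [{"tx": .., "ty": .., "tz": .., "yaw": .., "claw": ..}, ...]. A call has 1 to 8 rows; each row is the pose to reach, as a shift and turn from the pose measured when the call began, along the tool's axes at that moment, turning the shorter way round; what a row does not reach only later rows make up. Full scale, the value 1, is 0.5 m for a shift and pi rad for a turn. A row lasts 1/10 s, in which the tool goes at most 50 mm and 8.59 degrees, less where a joint would pass 70% of its speed; a pose out of reach is approached as far as the arm can. A call with a number of a shift or a turn outside -1 to 1 is refused whole. A call with a gripper value outside its range is refused whole. The fingers move at their own pace and stop on an object; FORCE is the grip in N (left out, the last holds). Time passes only in rows, so rows that repeat a pose let the fingers close. It gives the time, the measured TCP pose, the force and the opening at its end, in the units of the state.
- get_obs(): the state, without advancing time (a new reading comes with each control period).
- grab_frame(name): name is "scene" or "top" or "wrist"; returns a dict with "image" (480x640x3 uint8, red, green, blue), "range_z" (480x640 float32, m along the optical axis (not along the pixel's ray), 0 where there is no reading), "camera_matrix" (3x3 intrinsics, pixels), "k1" (the pictures are not rectified: a ray, as slopes to the right and down, at radius r is drawn at 1 + k1 r^2 times it, then the intrinsics apply), "xyz" and "rotation" of the camera in the world; the wrist camera has in their place "mount" (4x4, takes a point from camera to tool coordinates, whose origin is the TCP and whose axes are the tool frame's). Camera axes: x right, y down, z forward; pixel columns grow to the right and rows downward; lengths in m; the calibration is good to about 2 mm. A picture is of the moment at which its call begins: read the wrist's pose just before it.
- finish_job(): hands the job in, once; it reports no verdict.
The state is a dict: "time": time; "joints": joint angles; "dq": joint speeds; "effort": joint torques, N m; "ee_pos": TCP position; "tcp_rot": TCP orientation; "contact_force": force on the tool from outside, world axes, zero at the start; "moment": the same for the moment, N m; "finger_gap": finger opening in m.
Only numpy, scipy, OpenCV 4.12 (cv2) and the standard library are available. Lean on these libraries where they do the work, as an engineer would, in place of code of your own. Each camera call takes 0.05 s, during which the arm holds its last target.

## Working session

There is one attempt and no reset: what is moved stays moved. The work goes in short steps, Python scripts to look and compute and a shell command to move; the robot and the scene stay as the last step left them, time stands still between calls to the robot, and variables do not carry over. Pictures are saved under pics/ and viewed, and the job is handed in when it is done.

```bash
ls; mkdir -p pics; python3 - <<'E'
from plant import *
import cv2
print(tip_reach if not callable(tip_reach) else tip_reach())
o=get_obs(); print(o)
for n in ("scene","top"):
    f=grab_frame(n); cv2.imwrite(f"pics/{n}0.png",f["image"][:,:,::-1]); print(n,f["camera_matrix"],f["k1"],f["xyz"],f["rotation"])
E
```

```text
pics
0.019
{'time': 0.0, 'joints': array([ 1.12308512,  0.46942505, -0.04859698,  1.53368572,  0.02412073,
        1.14096255, -0.08230036]), 'dq': array([-1.13381145e-03, -1.57873397e-03,  4.33317085e-04,  1.15539639e-03,
       -6.55358255e-04,  6.50476767e-05,  6.89520752e-04]), 'effort': array([ 8.13223542e-04, -5.07971942e+01, -8.06529913e-02, -2.36154288e+01,
       -6.14199950e-02,  3.79558140e-02,  1.66778632e-04]), 'ee_pos': array([ 0.27426025, -0.61609833,  0.20651398]), 'tcp_rot': array([[ 4.06711860e-01, -9.13556098e-01, -8.48094150e-04],
       [-9.13554532e-01, -4.06712735e-01,  1.69379050e-03],
       [-1.89230333e-03,  8.58955694e-05, -9.99998206e-01]]), 'contact_force': array([-0.29897286,  0.31770054, -0.42643916]), 'moment': array([ 0.05727228,  0.06444612, -0.00516761]), 'finger_gap': 0.08733063476384867}
scene [[518.16324789   0.         330.18520894]
 [  0.         518.16324789 244.7546379 ]
 [  0.           0.           1.        ]] 0.009255462790063729 [0.98768005 0.59376171 1.04008118] [[-0.77566045  0.49608204 -0.39019671]
 [ 0.63100856  0.62263675 -0.46276525]
 [ 0.01338128 -0.60516617 -0.79598672]]
top [[493.67934816   0.         322.47626437]
 [  0.         493.67934816 233.79349825]
 [  0.           0.           1.        ]] 0.0021214678005990408 [0.3414178  0.06577866 1.24428291] [[ 0.01923368 -0.98500265  0.17146383]
 [-0.99978264 -0.02032832 -0.00463047]
 [ 0.0080466  -0.1713375  -0.98517953]]
```

View pics/scene0.png

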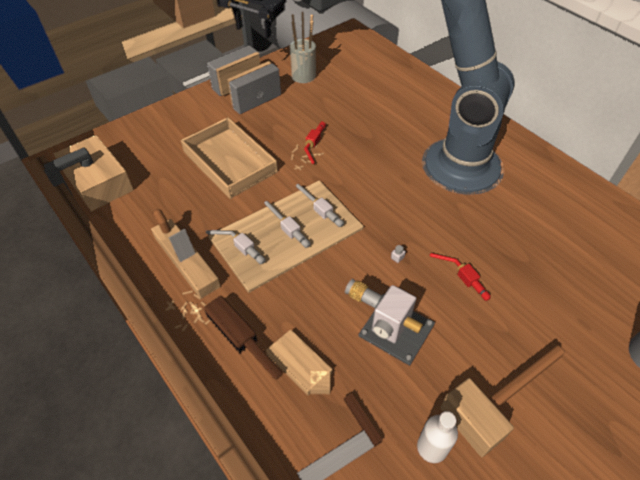

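View pics/top0.png

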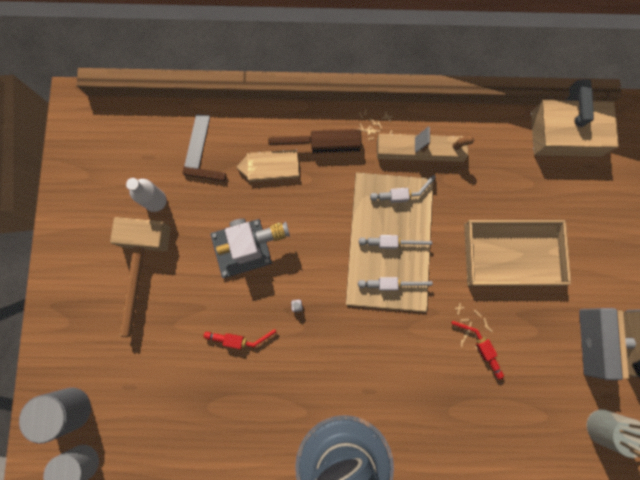

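```bash
cat > h.py <<'E'
import numpy as np, cv2
from plant import *
def cam(f,o=None):
    if "mount" in f:
        T=np.eye(4);T[:3,:3]=o["tcp_rot"];T[:3,3]=o["ee_pos"]
        W=T@np.array(f["mount"]);return W[:3,:3],W[:3,3]
    return np.array(f["rotation"]),np.array(f["xyz"])
def slope(f,uv):
    uv=np.atleast_2d(np.asarray(uv,float));K=f["camera_matrix"]
    d=(uv-[K[0,2],K[1,2]])/[K[0,0],K[1,1]]; s=d.copy()
    for _ in range(10): s=d/(1+f["k1"]*(s**2).sum(1,keepdims=True))
    return np.c_[s,np.ones(len(s))]
def onplane(f,uv,z,o=None):
    R,p=cam(f,o); d=slope(f,uv)@R.T
    return p+d*((z-p[2])/d[:,2])[:,None]
def cloud(f,o=None):
    R,p=cam(f,o); v,u=np.mgrid[:480,:640]
    s=slope(f,np.c_[u.ravel(),v.ravel()])
    r=f["range_z"].ravel()
    return ((s*r[:,None])@R.T+p).reshape(480,640,3)
def project(f,P,o=None):
    R,p=cam(f,o);c=(np.atleast_2d(P)-p)@R;s=c[:,:2]/c[:,2:];s=s*(1+f["k1"]*(s**2).sum(1,keepdims=True))
    K=f["camera_matrix"];return s*[K[0,0],K[1,1]]+[K[0,2],K[1,2]]
def save(im,name,box=None,k=1):
    if box: im=im[box[1]:box[3],box[0]:box[2]]
    cv2.imwrite("pics/"+name,cv2.resize(im[:,:,::-1],None,fx=k,fy=k,interpolation=cv2.INTER_CUBIC))
E
python3 - <<'E'
from h import *
f=grab_frame("top"); save(f["image"],"top_noz.png",(340,160,580,320),3.3)
save(f["image"],"top_coup.png",(200,205,320,325),5)
C=cloud(f)
for u,v in [(400,195),(389,242),(389,284),(350+5,290),(520,255),(470,250),(245,240),(278,231),(297,306)]:
    print(u,v,C[v,u].round(3))
g=grab_frame("scene"); save(g["image"],"sc_coup.png",(330,260,450,370),5)
D=cloud(g)
for u,v in [(244,242),(291,223),(323,204),(400,300),(357,290)]: print(u,v,D[v,u].round(3))
E
```

```text
400 195 [ 0.654 -0.133  0.041]
389 242 [ 0.534 -0.105  0.04 ]
389 284 [ 0.43  -0.104  0.042]
355 290 [ 0.416 -0.024  0.011]
520 255 [ 0.513 -0.442  0.006]
470 250 [ 0.518 -0.304  0.042]
245 240 [0.521 0.241 0.106]
278 231 [0.546 0.166 0.094]
297 306 [0.373 0.118 0.042]
244 242 [ 0.657 -0.123  0.042]
291 223 [ 0.533 -0.098  0.045]
323 204 [ 0.43  -0.1    0.043]
400 300 [0.508 0.256 0.108]
357 290 [0.555 0.174 0.093]
```

View pics/top_noz.png

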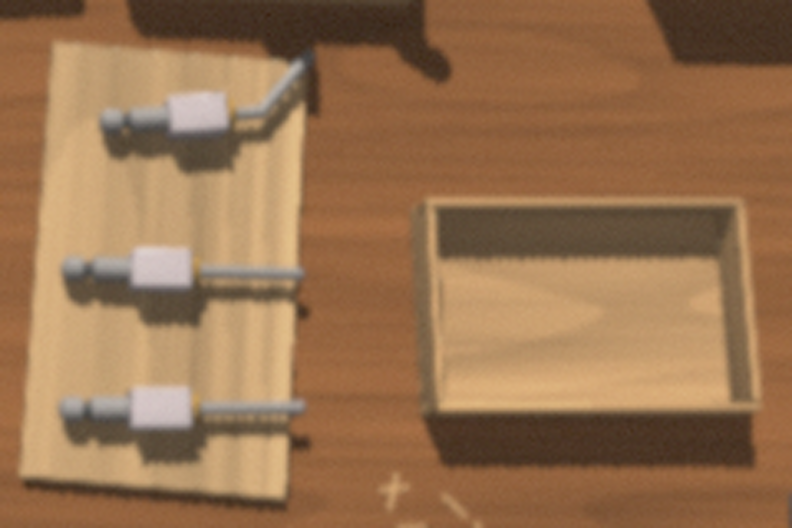

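View pics/top_coup.png

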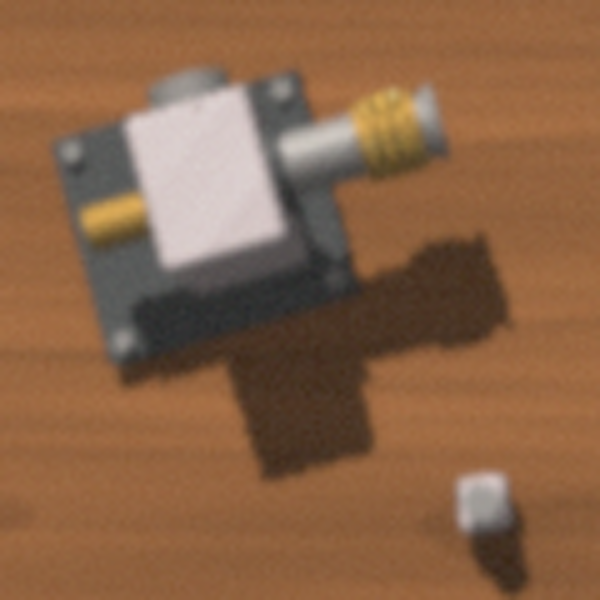

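View pics/sc_coup.png

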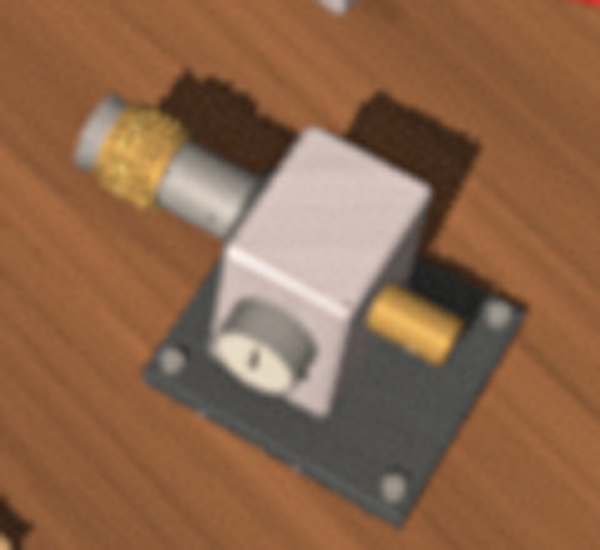

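```bash
python3 - <<'E'
from h import *
for n in("top","scene"):
    f=grab_frame(n); im=f["image"]; hsv=cv2.cvtColor(im,cv2.COLOR_RGB2HSV)
    m=((hsv[:,:,1]<45)&(hsv[:,:,2]>170)).astype(np.uint8)
    k,l,s,c=cv2.connectedComponentsWithStats(m)
    print(n)
    for i in range(1,k):
        if 40<s[i,4]<3000 :
            pts=np.argwhere(l==i)[:,::-1].astype(np.float32)
            h=np.median(cloud(f)[l==i][:,2])
            z=h
            r=cv2.boxPoints(cv2.minAreaRect(pts)); P=onplane(f,r,z)
            ce=onplane(f,c[i],z)[0]
            print(c[i].round(1),s[i,4],round(float(h),3),ce.round(4),[round(float(np.linalg.norm(P[j]-P[j-1])),3) for j in(0,1)],[round(float(np.degrees(np.arctan2(*(P[j]-P[j-1])[[1,0]]))),1) for j in(0,1)])
E
```

```text
top
[196.3 139.7] 539 0.006 [0.8009 0.396  0.0064] [0.03, 0.136] [77.6, -9.0]
[136.9 183. ] 169 0.158 [0.6386 0.4834 0.1582] [0.026, 0.053] [17.5, -74.8]
[398.  193.1] 192 0.042 [ 0.6581 -0.1273  0.0423] [0.026, 0.07] [-0.0, -88.8]
[240.2 239.6] 763 0.105 [0.5219 0.2522 0.105 ] [0.075, 0.058] [18.6, -72.4]
[263.2 232.3] 63 0.089 [0.5431 0.2011 0.0889] [0.011, 0.033] [18.0, -72.5]
[386.8 240. ] 209 0.042 [ 0.5383 -0.0991  0.0419] [0.025, 0.069] [0.2, -88.8]
[386.7 282.8] 214 0.042 [ 0.4329 -0.0985  0.0418] [0.024, 0.071] [0.2, -88.9]
scene
[412.5  20.1] 2673 -0.197 [-0.7045 -0.876  -0.197 ] [0.425, 0.39] [-131.4, 142.2]
[609.2  14.1] 1964 0.183 [-0.7006 -0.0651  0.1832] [0.313, 0.258] [-89.2, -155.6]
[447.8  69.6] 342 -0.319 [-0.7061 -0.6301 -0.3194] [0.198, 0.116] [-126.7, 165.5]
[196.1  78.5] 87 -0.475 [ 0.1154 -1.4701 -0.4745] [0.024, 0.136] [-105.8, -179.4]
[321.4 206.6] 192 0.041 [ 0.4381 -0.0962  0.0415] [0.051, 0.039] [-91.2, -165.0]
[288.6 225.5] 193 0.042 [ 0.5412 -0.0976  0.0419] [0.047, 0.036] [-89.1, -164.3]
[221.9 232.6] 47 0.03 [ 0.6789 -0.1904  0.0302] [0.056, 0.009] [-46.5, -126.1]
[241.9 242.2] 201 0.042 [ 0.6606 -0.126   0.0417] [0.048, 0.036] [-86.7, -162.9]
[395.8 255.7] 62 0.021 [0.3844 0.127  0.0213] [0.03, 0.027] [-133.3, 141.4]
[392.2 310.6] 1169 0.105 [0.5369 0.263  0.1051] [0.062, 0.122] [-67.3, -154.1]
[369.8 298.5] 103 0.087 [0.5456 0.2049 0.0873] [0.034, 0.017] [-69.5, -154.0]
[437.9 438.2] 1214 0.108 [0.6523 0.5025 0.1075] [0.052, 0.098] [-65.6, -160.8]
```

```bash
python3 -m handwheel '[{"tx":-0.5,"ty":-0.96,"yaw":-0.37,"claw":1},{"tx":-0.5,"ty":-0.96,"yaw":-0.37,"claw":1},{"tx":-0.5,"ty":-0.96,"yaw":-0.37,"claw":1},{"tx":-0.5,"ty":-0.96,"yaw":-0.37,"claw":1},{"tx":-0.5,"ty":-0.96,"yaw":-0.37,"claw":1},{"tx":-0.5,"ty":-0.96,"yaw":-0.37,"claw":1},{"tx":-0.5,"ty":-0.96,"yaw":-0.37,"claw":1},{"tx":-0.5,"ty":-0.96,"yaw":-0.37,"claw":1}]' 40
cat > where.py <<'E'
import sys; from h import *
# usage: where.py x y z angle(deg of tool x)
o=get_obs();R=o["tcp_rot"];t=np.array([float(a) for a in sys.argv[1:4]])
d=R.T@(t-o["ee_pos"])/0.5
a=np.degrees(np.arctan2(R[1,0],R[0,0]));w=float(sys.argv[4])-a;w=(w+180)%360-180
print("t",round(o["time"],2),"pos",o["ee_pos"].round(4),"ang",a.round(2),"tilt",R[:,2].round(4),"j",o["joints"].round(2),"gap",round(o["finger_gap"],4),"F",o["contact_force"].round(1))
print("tx,ty,tz",d.round(4),"yaw",round(-w/180,4))
E
python3 where.py 0.656 -0.13 0.2 4
```

```text
t 0.3 pos [ 0.2745 -0.6165  0.2072] ang -66.0 tilt [-2.e-04  5.e-04 -1.e+00] j [ 1.12  0.47 -0.05  1.53  0.02  1.14 -0.08] gap 0.0867 F [-1.1  0.6  0. ]
tx,ty,tz [-0.5785 -1.0928  0.0148] yaw -0.3889invalid input
```

```bash
python3 -m handwheel '[{"tx":-0.5,"ty":-0.96,"tz":0,"yaw":-0.37,"claw":1},{"tx":-0.5,"ty":-0.96,"tz":0,"yaw":-0.37,"claw":1},{"tx":-0.5,"ty":-0.96,"tz":0,"yaw":-0.37,"claw":1},{"tx":-0.5,"ty":-0.96,"tz":0,"yaw":-0.37,"claw":1},{"tx":-0.5,"ty":-0.96,"tz":0,"yaw":-0.37,"claw":1},{"tx":-0.5,"ty":-0.96,"tz":0,"yaw":-0.37,"claw":1},{"tx":-0.5,"ty":-0.96,"tz":0,"yaw":-0.37,"claw":1},{"tx":-0.5,"ty":-0.96,"tz":0,"yaw":-0.37,"claw":1}]' 40
python3 where.py 0.656 -0.13 0.2 4
```

```text
time: 1.1
ee_pos: [0.5243, -0.302, 0.2077]
tcp_rot: [[1.0, 0.015, 0.0], [0.015, -1.0, 0.0], [0.0, -0.0, -1.0]]
contact_force: [0.3, -0.2, -0.6]
finger_gap: 0.0867
t 1.1 pos [ 0.5243 -0.302   0.2077] ang 0.88 tilt [ 2.e-04  1.e-04 -1.e+00] j [ 0.76  0.39 -0.41  1.69  0.17  1.1   0.32] gap 0.0867 F [ 0.3 -0.2 -0.6]
tx,ty,tz [ 0.2686 -0.3399  0.0155] yaw -0.0174
```

```bash
python3 -m handwheel '[{"tx":0.269,"ty":-0.34,"tz":0,"yaw":-0.017,"claw":1},{"tx":0.269,"ty":-0.34,"tz":0,"yaw":-0.017,"claw":1},{"tx":0.269,"ty":-0.34,"tz":0,"yaw":-0.017,"claw":1},{"tx":0.269,"ty":-0.34,"tz":0,"yaw":-0.017,"claw":1},{"tx":0.269,"ty":-0.34,"tz":0,"yaw":-0.017,"claw":1},{"tx":0.269,"ty":-0.34,"tz":0,"yaw":-0.017,"claw":1}]'
python3 - <<'E'
from h import *
o=get_obs();f=grab_frame("wrist");save(f["image"],"w1.png");print(f["mount"],f["camera_matrix"],f["k1"])
E
```

```text
time: 1.7
ee_pos: [0.6576, -0.1253, 0.2075]
tcp_rot: [[0.997, 0.075, 0.001], [0.075, -0.997, 0.002], [0.001, -0.002, -1.0]]
contact_force: [-0.2, -0.2, -1.0]
finger_gap: 0.0869
[[ 9.99998598e-01  1.21469609e-04  1.66993022e-03 -5.38783910e-04]
 [-5.71163968e-04  9.62288043e-01  2.72031975e-01 -7.39895487e-02]
 [-1.57391027e-03 -2.72032547e-01  9.62286764e-01 -1.77678109e-01]
 [ 0.00000000e+00  0.00000000e+00  0.00000000e+00  1.00000000e+00]] [[366.55571342   0.         319.81213321]
 [  0.         366.55571342 241.6063033 ]
 [  0.           0.           1.        ]] -0.04685926573131481
```

View pics/w1.png

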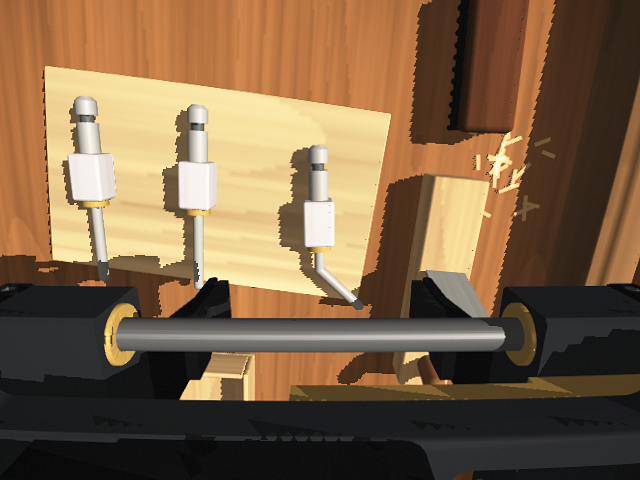

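```bash
cat > noz.py <<'E'
from h import *
o=get_obs();f=grab_frame("wrist");C=cloud(f,o)
z=C[:,:,2]; r=f["range_z"]
ok=(r>0.1)&(C[:,:,1]>-0.25)&(C[:,:,1]<0.05)&(C[:,:,0]<0.71)
m=(ok&(z>0.0395)&(z<0.05)).astype(np.uint8); m=cv2.morphologyEx(m,cv2.MORPH_OPEN,np.ones((3,3)))
k,l,s,c=cv2.connectedComponentsWithStats(m)
for i in range(1,k):
    if s[i,4]<150: continue
    P=C[l==i]; q=P[:,:2].astype(np.float32); (cx,cy),(w,h),a=cv2.minAreaRect(q*1000)
    if w>h: a-=90;
    # plug points
    ax=np.array([cx,cy])/1000
    print("block",[round(cx,1),round(cy,1)],"size",round(w,1),round(h,1),"ang(y axis)",round(a+90,2),"z",round(float(np.median(P[:,2])),4),"n",s[i,4],"px",c[i].round())
    v=np.array([np.cos(np.radians(a+90)),np.sin(np.radians(a+90))]); n=np.array([v[1],-v[0]])
    d=C[:,:,:2]-ax; y=d@v; x=d@n
    for lo,hi in((.03,.045),(.06,.072),(-.04,-.028)):
        g=ok&(y>lo)&(y<hi)&(abs(x)<.02)&(z>.022)
        if g.sum()>5: print("   y",lo,hi,"x range",np.percentile(x[g]*1000,[2,98]).round(1),"ztop",np.percentile(z[g],95).round(4))
p=(C[:,:,0]>.70)&(C[:,:,0]<.80)&(z>.03)&(C[:,:,1]>-.3)&(C[:,:,1]<0.1)&(r>.15)
print("plane xmin",np.percentile(C[p][:,0],[0,1,5]), "ztop by x",[(x,round(float(z[p&(C[:,:,0]<x)].max()),3)) for x in(.71,.72,.73,.74,.75,.76,.78) if (p&(C[:,:,0]<x)).any()])
E
python3 noz.py
python3 - <<'E'
from h import *
f=grab_frame("scene");C=cloud(f);z=C[:,:,2]
v,u=np.mgrid[:480,:640]
p=(u>145)&(u<225)&(v>200)&(v<300)&(z>.03)
for x in (.72,.73,.74,.75,.76,.77,.79):
    g=p&(C[:,:,0]<x)
    if g.any():print(x,z[g].max().round(3),g.sum(),C[g][:,1].min().round(3),C[g][:,1].max().round(3))
f=grab_frame("top");C=cloud(f);z=C[:,:,2]
p=(u>370)&(u<480)&(v>120)&(v<180)&(z>.03)
for x in (.72,.73,.74,.75,.76,.77,.79):
    g=p&(C[:,:,0]<x)
    if g.any():print(x,z[g].max().round(3),g.sum(),C[g][:,1].min().round(3),C[g][:,1].max().round(3))
E
```

```text
block [432.6, -101.6] size 30.1 44.7 ang(y axis) 91.03 z 0.042 n 1410 px [ 86. 174.]
   y 0.03 0.045 x range [-7.4  8.5] ztop 0.0374
   y 0.06 0.072 x range [-7.4  8.5] ztop 0.0373
   y -0.04 -0.028 x range [-4.8 11.2] ztop 0.0383
block [536.2, -102.8] size 44.3 30.0 ang(y axis) 89.69 z 0.0422 n 1447 px [195. 182.]
   y 0.03 0.045 x range [-7.1  9.2] ztop 0.0376
   y 0.06 0.072 x range [-8.   9.6] ztop 0.0373
   y -0.04 -0.028 x range [-4.7  9. ] ztop 0.033
block [656.4, -130.8] size 29.6 43.7 ang(y axis) 94.75 z 0.0423 n 1381 px [320. 220.]
   y 0.03 0.045 x range [-8.8  9.4] ztop 0.0376
   y 0.06 0.072 x range [-9.3  8.6] ztop 0.0375
   y -0.04 -0.028 x range [-8.9  8. ] ztop 0.039
plane xmin [0.7000103  0.70109739 0.70808268] ztop by x [(0.71, 0.248), (0.72, 0.248), (0.73, 0.248), (0.74, 0.248), (0.75, 0.248), (0.76, 0.248), (0.78, 0.248)]
0.72 0.228 54 -0.218 -0.115
0.73 0.228 54 -0.218 -0.115
0.74 0.228 54 -0.218 -0.115
0.75 0.228 54 -0.218 -0.115
0.76 0.228 101 -0.299 -0.077
0.77 0.228 369 -0.303 -0.072
0.79 0.228 1163 -0.303 -0.017
0.72 1.244 4319 -0.157 0.066
0.73 1.244 4427 -0.157 0.066
0.74 1.244 4437 -0.157 0.066
0.75 1.244 4437 -0.157 0.066
0.76 1.244 4438 -0.157 0.066
0.77 1.244 4557 -0.16 0.066
0.79 1.244 4756 -0.16 0.066
```

```bash
python3 - <<'E'
from h import *
o=get_obs()
for n in("scene","wrist"):
    f=grab_frame(n);C=cloud(f,o);X,Y,z=C[:,:,0],C[:,:,1],C[:,:,2]
    p=(f["range_z"]>.15)&(z>.02)&(z<.125)&(X>.70)&(X<.83)&(Y>-.32)&(Y<.1)
    for x0 in np.arange(.72,.82,.01):
        g=p&(X>=x0)&(X<x0+.01)
        if g.sum()>3: print(n,round(x0,2),g.sum(),"zmax",z[g].max().round(3),"Y",Y[g].min().round(3),Y[g].max().round(3))
print(onplane(f,[[430,170],[420,270]],.045,o))
E
```

```text
scene 0.75 46 zmax 0.043 Y -0.302 -0.078
scene 0.76 284 zmax 0.12 Y -0.302 -0.072
scene 0.77 506 zmax 0.118 Y -0.297 0.098
scene 0.78 657 zmax 0.117 Y -0.304 0.098
scene 0.79 688 zmax 0.118 Y -0.308 0.1
scene 0.8 666 zmax 0.117 Y -0.304 0.099
scene 0.81 486 zmax 0.05 Y -0.304 0.1
wrist 0.75 361 zmax 0.041 Y -0.304 -0.121
wrist 0.76 2004 zmax 0.099 Y -0.306 -0.077
wrist 0.77 3332 zmax 0.115 Y -0.305 0.071
wrist 0.78 3073 zmax 0.115 Y -0.306 0.065
wrist 0.79 2936 zmax 0.115 Y -0.28 0.066
wrist 0.8 2722 zmax 0.116 Y -0.191 0.067
wrist 0.81 1764 zmax 0.046 Y -0.176 0.067
[[ 0.75313104 -0.08022234  0.045     ]
 [ 0.75748326 -0.17781518  0.045     ]]
```

```bash
python3 where.py 0.6564 -0.1308 0.036 4.75
```

```text
t 2.0 pos [ 0.6553 -0.1324  0.2077] ang 3.74 tilt [-3.0e-04 -1.1e-03 -1.0e+00] j [ 0.45  0.5  -0.45  1.53  0.23  1.17  0.01] gap 0.0873 F [-0.   0.  -1.1]
tx,ty,tz [ 0.0025 -0.0035  0.3435] yaw -0.0056
```

```bash
python3 noz.py | grep -A3 block; python3 where.py 0.6564 -0.1308 0.036 4.75
```

```text
block [432.3, -101.9] size 30.7 44.1 ang(y axis) 91.31 z 0.042 n 1397 px [ 87. 171.]
   y 0.03 0.045 x range [-6.8  9.2] ztop 0.0373
   y 0.06 0.072 x range [-7.2  8.8] ztop 0.0371
   y -0.04 -0.028 x range [-3.5 10.5] ztop 0.0385
block [536.2, -102.8] size 43.9 30.2 ang(y axis) 89.58 z 0.0422 n 1452 px [196. 179.]
   y 0.03 0.045 x range [-7.3  9.3] ztop 0.0374
   y 0.06 0.072 x range [-7.3  9.5] ztop 0.0375
   y -0.04 -0.028 x range [-4.4  9.8] ztop 0.0352
block [656.2, -131.0] size 29.1 45.2 ang(y axis) 94.36 z 0.0424 n 1382 px [321. 216.]
   y 0.03 0.045 x range [-9.1  9.2] ztop 0.0378
   y 0.06 0.072 x range [-9.6  8.3] ztop 0.0374
   y -0.04 -0.028 x range [-7.2  6.9] ztop 0.037
t 2.05 pos [ 0.6555 -0.132   0.2078] ang 3.77 tilt [-1.e-04 -8.e-04 -1.e+00] j [ 0.45  0.5  -0.45  1.53  0.23  1.17  0.01] gap 0.0871 F [-0.1 -0.1 -0.6]
tx,ty,tz [ 0.0021 -0.0026  0.3436] yaw -0.0055
```

```bash
python3 -m handwheel '[{"tx":0.002,"ty":-0.003,"tz":0.1,"yaw":-0.005,"claw":1},{"tx":0.002,"ty":-0.003,"tz":0.2,"yaw":-0.005,"claw":1},{"tx":0.002,"ty":-0.003,"tz":0.3,"yaw":-0.005,"claw":1},{"tx":0.002,"ty":-0.003,"tz":0.343,"yaw":-0.005,"claw":1},{"tx":0.002,"ty":-0.003,"tz":0.343,"yaw":-0.005,"claw":1},{"tx":0.002,"ty":-0.003,"tz":0.343,"yaw":-0.005,"claw":1}]' 30
python3 where.py 0.6564 -0.1308 0.036 4.5
```

```text
time: 2.65
ee_pos: [0.6569, -0.1313, 0.0371]
tcp_rot: [[0.997, 0.08, 0.001], [0.08, -0.997, -0.001], [0.001, 0.001, -1.0]]
contact_force: [-0.4, 0.2, 0.8]
finger_gap: 0.0871
t 2.65 pos [ 0.6569 -0.1313  0.0371] ang 4.61 tilt [ 9.e-04 -9.e-04 -1.e+00] j [ 0.41  0.67 -0.41  1.67  0.33  0.87 -0.05] gap 0.0871 F [-0.4  0.2  0.8]
tx,ty,tz [-0.0009 -0.001   0.0022] yaw 0.0006
```

```bash
python3 -m handwheel '[{"tx":0,"ty":0,"tz":0,"yaw":0,"claw":-1},{"tx":0,"ty":0,"tz":0,"yaw":0,"claw":-1},{"tx":0,"ty":0,"tz":0,"yaw":0,"claw":-1},{"tx":0,"ty":0,"tz":0,"yaw":0,"claw":-1},{"tx":0,"ty":0,"tz":0,"yaw":0,"claw":-1},{"tx":0,"ty":0,"tz":0,"yaw":0,"claw":-1},{"tx":0,"ty":0,"tz":0,"yaw":0,"claw":-1}]' 30
python3 - <<'E'
from h import *
f=grab_frame("top");C=cloud(f);z=C[:,:,2];v,u=np.mgrid[:480,:640]
g=(u>455)&(u<580)&(v>205)&(v<300)&(z>.038)&(z<.05)
q=C[g][:,:2].astype(np.float32)*1000
print("tray rim",cv2.minAreaRect(q))
E
```

```text
time: 3.35
ee_pos: [0.6568, -0.1313, 0.0371]
tcp_rot: [[0.997, 0.08, 0.001], [0.08, -0.997, -0.001], [0.001, 0.001, -1.0]]
contact_force: [-0.3, 0.5, -0.9]
finger_gap: 0.0387
tray rim ((516.8112182617188, -456.6550598144531), (159.33181762695312, 177.22462463378906), 1.179622769355774)
```

```bash
python3 -m handwheel '[{"tx":0,"ty":0,"tz":0,"yaw":0,"claw":-1},{"tx":0,"ty":0,"tz":0,"yaw":0,"claw":-1},{"tx":0,"ty":0,"tz":0,"yaw":0,"claw":-1},{"tx":0,"ty":0,"tz":-0.1,"yaw":0,"claw":-1},{"tx":0,"ty":0,"tz":-0.2,"yaw":0,"claw":-1},{"tx":0,"ty":0,"tz":-0.2,"yaw":0,"claw":-1},{"tx":0,"ty":0,"tz":-0.2,"yaw":0,"claw":-1}]' 30
python3 - <<'E'
from h import *
f=grab_frame("top")
print(onplane(f,[[469,222],[566,222],[568,286],[471,287]],.045))
E
python3 where.py 0.515 -0.415 0.135 0
```

```text
time: 4.1
ee_pos: [0.6576, -0.1313, 0.1387]
tcp_rot: [[0.997, 0.08, 0.004], [0.08, -0.997, -0.002], [0.004, 0.002, -1.0]]
contact_force: [0.1, -0.7, -0.3]
finger_gap: 0.0005
[[ 0.58734946 -0.30284639  0.045     ]
 [ 0.59237079 -0.54430228  0.045     ]
 [ 0.4337291  -0.53876972  0.045     ]
 [ 0.42659831 -0.30260012  0.045     ]]
t 4.15 pos [ 0.6563 -0.1313  0.1368] ang 4.61 tilt [ 3.0e-04 -1.2e-03 -1.0e+00] j [ 0.44  0.56 -0.44  1.6   0.27  1.04 -0.  ] gap 0.0005 F [ 0.   0.5 -1.2]
tx,ty,tz [-0.3273  0.5428  0.0043] yaw 0.0256
```

```bash
python3 noz.py | grep -A3 block; python3 - <<'E'
from h import *
f=grab_frame("wrist");save(f["image"],"w2.png")
E
```

```text
block [432.2, -102.0] size 30.4 44.1 ang(y axis) 92.58 z 0.042 n 2104 px [ 30. 177.]
   y 0.03 0.045 x range [-5.3 10.2] ztop 0.0373
   y 0.06 0.072 x range [-4.5 10.5] ztop 0.0372
   y -0.04 -0.028 x range [-4.2 10.8] ztop 0.0357
block [536.4, -102.9] size 44.6 29.4 ang(y axis) 89.3 z 0.0422 n 2229 px [164. 188.]
   y 0.03 0.045 x range [-7.9  9.1] ztop 0.0374
   y 0.06 0.072 x range [-8.   8.4] ztop 0.0373
   y -0.04 -0.028 x range [-3.7  9.7] ztop 0.0335
block [656.2, -131.1] size 29.8 45.2 ang(y axis) 95.47 z 0.0423 n 2109 px [320. 236.]
   y 0.03 0.045 x range [-8.6  9.2] ztop 0.0374
   y 0.06 0.072 x range [-7.9 10.2] ztop 0.0373
   y -0.04 -0.028 x range [-7.2  7.7] ztop 0.0382
```

View pics/w2.png

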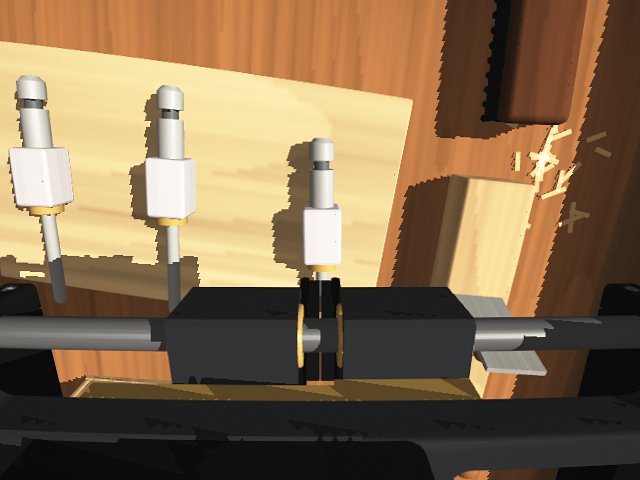

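```bash
python3 - <<'E'
from h import *
o=get_obs();f=grab_frame("wrist")
R,p=o["tcp_rot"],o["ee_pos"]
print(project(f,[p,p+R@[0,0,.019],p+R@[0,-.0095,.019],p+R@[0,.0095,.019]],o))
save(f["image"],"w3.png",(250,200,400,380),4)
E
python3 where.py 0.6564 -0.1311 0.034 4.75
```

```text
[[320.23600276 285.4348008 ]
 [320.14679423 272.57565237]
 [320.16058692 256.76835818]
 [320.13329054 287.98193159]]
t 4.3 pos [ 0.6555 -0.1312  0.1351] ang 4.61 tilt [-2.6e-03 -5.0e-04 -1.0e+00] j [ 0.44  0.56 -0.44  1.6   0.27  1.04 -0.  ] gap 0.0002 F [ 0.2 -0.2 -0.7]
tx,ty,tz [ 2.300e-03 -2.000e-04  2.023e-01] yaw -0.0008
```

View pics/w3.png

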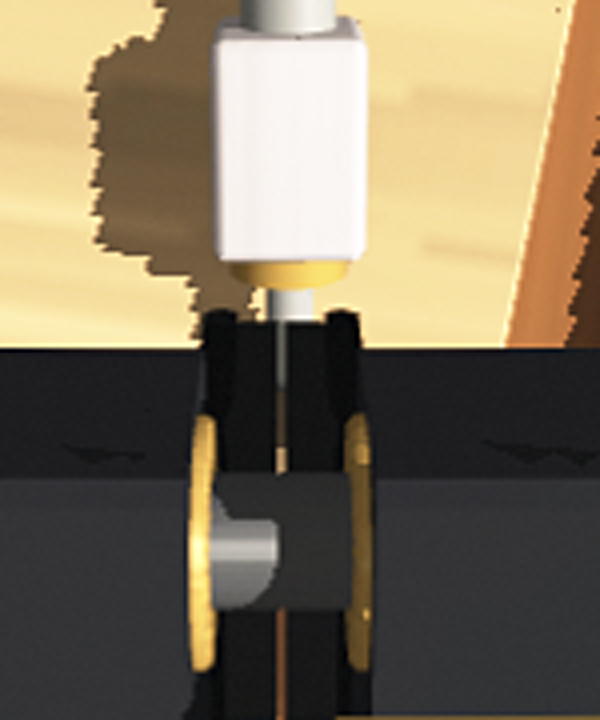

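```bash
python3 - <<'E'
from h import *
o=get_obs();f=grab_frame("wrist")
M=np.array(f["mount"]);v,u=np.mgrid[:480,:640]
s=slope(f,np.c_[u.ravel(),v.ravel()]);P=(s*f["range_z"].ravel()[:,None]).reshape(480,640,3)
T=P@M[:3,:3].T+M[:3,3]
for vv in range(270,400,6): print(vv,[T[vv,uu].round(3).tolist() for uu in (305,315,327,337)])
E
```

```text
270 [[-0.013, 0.037, 0.123], [-0.004, 0.027, 0.097], [0.006, 0.027, 0.097], [0.015, 0.037, 0.124]]
276 [[-0.013, 0.042, 0.123], [-0.004, 0.042, 0.123], [0.006, 0.036, 0.107], [0.015, 0.042, 0.122]]
282 [[-0.007, -0.011, -0.022], [-0.003, -0.009, -0.018], [0.003, -0.009, -0.018], [0.008, -0.011, -0.022]]
288 [[-0.007, -0.011, -0.029], [-0.002, -0.01, -0.026], [0.003, -0.009, -0.026], [0.007, -0.011, -0.029]]
294 [[-0.007, -0.011, -0.035], [-0.002, -0.009, -0.032], [0.003, -0.01, -0.033], [0.007, -0.011, -0.035]]
300 [[-0.006, -0.011, -0.041], [-0.002, -0.009, -0.037], [0.003, -0.009, -0.037], [0.007, -0.01, -0.04]]
306 [[-0.006, -0.01, -0.044], [-0.002, -0.01, -0.044], [0.003, -0.009, -0.044], [0.004, -0.036, -0.099]]
312 [[-0.006, -0.011, -0.052], [-0.002, -0.009, -0.048], [0.002, -0.01, -0.049], [0.004, -0.035, -0.1]]
318 [[-0.004, -0.032, -0.097], [-0.002, -0.032, -0.097], [0.001, -0.033, -0.098], [0.004, -0.033, -0.099]]
324 [[-0.004, -0.032, -0.101], [-0.002, -0.032, -0.1], [0.001, -0.032, -0.101], [0.004, -0.031, -0.099]]
330 [[-0.004, -0.031, -0.101], [-0.002, -0.031, -0.102], 
[... 503 characters left out ...]
[-0.002, 0.002, -0.065], [0.002, 0.001, -0.065], [0.004, -0.024, -0.103]]
366 [[-0.005, 0.002, -0.068], [-0.002, 0.004, -0.064], [0.002, 0.004, -0.065], [0.005, -0.011, -0.087]]
372 [[-0.005, 0.003, -0.069], [-0.002, 0.007, -0.065], [0.002, 0.007, -0.065], [0.005, -0.01, -0.087]]
378 [[-0.006, 0.007, -0.068], [-0.002, 0.009, -0.065], [0.002, 0.009, -0.064], [0.005, -0.008, -0.088]]
384 [[-0.005, 0.008, -0.069], [-0.005, 0.163, 0.135], [0.007, 0.163, 0.135], [0.003, -0.024, -0.111]]
390 [[-0.004, -0.023, -0.113], [-0.001, -0.024, -0.113], [0.001, -0.024, -0.114], [0.003, -0.023, -0.112]]
396 [[-0.003, -0.023, -0.115], [-0.001, -0.023, -0.115], [0.001, -0.024, -0.115], [0.003, -0.024, -0.115]]
```

```bash
python3 - <<'E'
from h import *
o=get_obs();f=grab_frame("scene");C=cloud(f);p=o["ee_pos"]
g=(f["range_z"]>0)&(abs(C[:,:,0]-p[0])<.03)&(abs(C[:,:,1]-p[1])<.02)&(C[:,:,2]>.06)&(C[:,:,2]<.3)
z=C[g][:,2];print(np.percentile(z,[0,1,5,50]),g.sum())
uv=project(f,[p,p-[0,0,.019],p+[0,0,.018]]);print(uv)
c=uv[0].astype(int);save(f["image"],"sc2.png",(c[0]-70,c[1]-70,c[0]+70,c[1]+50),5)
print("top of tools",c-[70,70])
E
```

```text
[0.14985246 0.15120239 0.15744216 0.24837471] 399
[[237.46077034 214.79415561]
 [238.52075087 220.13693559]
 [236.43110371 209.60502651]]
top of tools [167 144]
```

View pics/sc2.png

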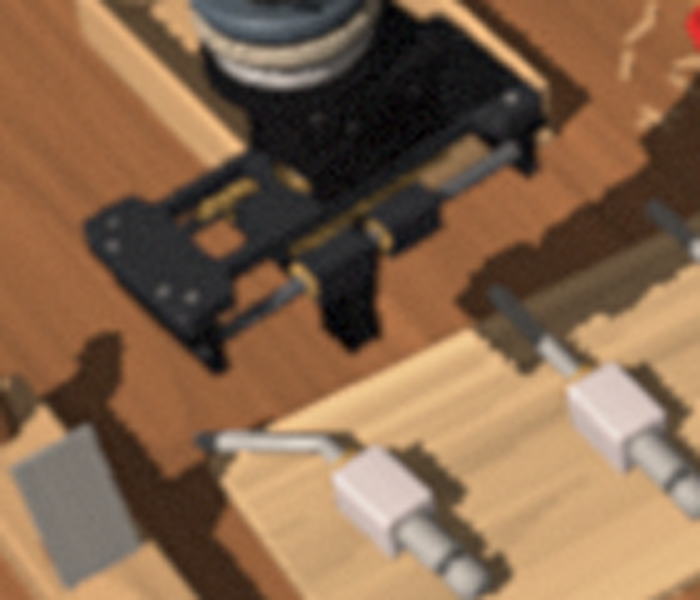

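```bash
python3 -m handwheel '[{"tx":0,"ty":0,"tz":0.05,"yaw":0,"claw":0.6},{"tx":0,"ty":0,"tz":0.05,"yaw":0,"claw":0.6},{"tx":0,"ty":0,"tz":0.05,"yaw":0,"claw":0.6},{"tx":0,"ty":0,"tz":0.05,"yaw":0,"claw":0.6},{"tx":0,"ty":0,"tz":0.05,"yaw":0,"claw":0.6},{"tx":0,"ty":0,"tz":0.05,"yaw":0,"claw":0.6},{"tx":0,"ty":0,"tz":0.05,"yaw":0,"claw":0.6},{"tx":0,"ty":0,"tz":0.05,"yaw":0,"claw":0.6}]' 30
python3 where.py 0.6563 -0.1311 0.0 4.75
python3 - <<'E'
from h import *
o=get_obs();f=grab_frame("wrist")
M=np.array(f["mount"]);v,u=np.mgrid[:480,:640]
s=slope(f,np.c_[u.ravel(),v.ravel()]);P=(s*f["range_z"].ravel()[:,None]).reshape(480,640,3)
T=P@M[:3,:3].T+M[:3,3]
g=(f["range_z"]>.05)&(T[:,:,2]<0.04)&(T[:,:,2]>-.05)
print("finger max z",np.percentile(T[g][:,2],[90,98,100]),"x",T[g][:,0].min(),T[g][:,0].max())
E
```

```text
time: 5.2
ee_pos: [0.6559, -0.1312, 0.1107]
tcp_rot: [[0.997, 0.08, -0.001], [0.08, -0.997, -0.001], [-0.002, 0.0, -1.0]]
contact_force: [-0.3, -0.6, 0.3]
finger_gap: 0.0569
t 5.2 pos [ 0.6559 -0.1312  0.1107] ang 4.61 tilt [-1.5e-03 -5.0e-04 -1.0e+00] j [ 0.43  0.59 -0.44  1.62  0.28  0.99 -0.01] gap 0.0569 F [-0.3 -0.6  0.3]
tx,ty,tz [ 1.100e-03 -2.000e-04  2.215e-01] yaw -0.0008
finger max z [-0.0191203  -0.01600488 -0.01381349] x -0.04009354795833945 0.039526364710716064
```

```bash
python3 -m handwheel '[{"tx":0.001,"ty":0,"tz":0.08,"yaw":0,"claw":0.6},{"tx":0.001,"ty":0,"tz":0.16,"yaw":0,"claw":0.6},{"tx":0.001,"ty":0,"tz":0.2,"yaw":0,"claw":0.6},{"tx":0.001,"ty":0,"tz":0.219,"yaw":0,"claw":0.6},{"tx":0.001,"ty":0,"tz":0.219,"yaw":0,"claw":-1},{"tx":0.001,"ty":0,"tz":0.219,"yaw":0,"claw":-1},{"tx":0.001,"ty":0,"tz":0.219,"yaw":0,"claw":-1},{"tx":0.001,"ty":0,"tz":0.219,"yaw":0,"claw":-1}]' 30
python3 -m handwheel '[{"tx":0,"ty":0,"tz":0,"yaw":0,"claw":-1},{"tx":0,"ty":0,"tz":0,"yaw":0,"claw":-1},{"tx":0,"ty":0,"tz":0,"yaw":0,"claw":-1}]'
```

```text
time: 6.05
ee_pos: [0.6573, -0.1313, 0.0027]
tcp_rot: [[0.997, 0.08, 0.001], [0.08, -0.997, -0.001], [0.001, 0.001, -1.0]]
contact_force: [-0.3, 0.4, 0.6]
finger_gap: 0.0452
time: 6.35
ee_pos: [0.6575, -0.1314, 0.0034]
tcp_rot: [[0.997, 0.08, 0.001], [0.08, -0.997, -0.001], [0.001, 0.001, -1.0]]
contact_force: [-0.8, -0.4, 3.8]
finger_gap: 0.0295
```

```bash
python3 -m handwheel '[{"tx":0,"ty":0,"tz":-0.04,"yaw":0,"claw":-1},{"tx":0,"ty":0,"tz":-0.1,"yaw":0,"claw":-1},{"tx":0,"ty":0,"tz":-0.18,"yaw":0,"claw":-1},{"tx":-0.05,"ty":0.03,"tz":-0.22,"yaw":0,"claw":-1},{"tx":-0.12,"ty":0.08,"tz":-0.22,"yaw":0.01,"claw":-1},{"tx":-0.12,"ty":0.08,"tz":-0.22,"yaw":0.02,"claw":-1}]'
python3 where.py 0.50 -0.415 0.12 1
```

```text
time: 6.95
ee_pos: [0.5955, -0.1825, 0.1129]
tcp_rot: [[1.0, 0.009, -0.004], [0.009, -1.0, -0.006], [-0.004, 0.006, -1.0]]
contact_force: [-0.1, -0.6, -4.0]
finger_gap: 0.0296
t 6.95 pos [ 0.5955 -0.1825  0.1129] ang 0.5 tilt [-0.0042 -0.0061 -1.    ] j [ 0.53  0.52 -0.42  1.74  0.26  0.95  0.01] gap 0.0296 F [-0.1 -0.6 -4. ]
tx,ty,tz [-0.195   0.4635 -0.0106] yaw -0.0028
```

```bash
python3 -m handwheel '[{"tx":-0.195,"ty":0.463,"tz":-0.02,"yaw":0,"claw":-1},{"tx":-0.195,"ty":0.463,"tz":-0.02,"yaw":0,"claw":-1},{"tx":-0.195,"ty":0.463,"tz":-0.02,"yaw":0,"claw":-1},{"tx":-0.195,"ty":0.463,"tz":-0.02,"yaw":0,"claw":-1},{"tx":-0.195,"ty":0.463,"tz":-0.02,"yaw":0,"claw":-1},{"tx":-0.195,"ty":0.463,"tz":-0.02,"yaw":0,"claw":-1},{"tx":-0.195,"ty":0.463,"tz":-0.02,"yaw":0,"claw":-1}]'
python3 where.py 0.50 -0.415 0.0 1
python3 - <<'E'
from h import *
f=grab_frame("scene");save(f["image"],"sc3.png",(120,80,360,280),3)
E
```

```text
time: 7.65
ee_pos: [0.4974, -0.4178, 0.1236]
tcp_rot: [[1.0, 0.002, -0.006], [0.002, -1.0, -0.006], [-0.006, 0.006, -1.0]]
contact_force: [-0.1, 0.4, -2.9]
finger_gap: 0.0297
t 7.65 pos [ 0.4974 -0.4178  0.1236] ang 0.14 tilt [-0.0064 -0.0062 -1.    ] j [ 0.9   0.54 -0.38  1.67  0.24  0.99  0.43] gap 0.0297 F [-0.1  0.4 -2.9]
tx,ty,tz [ 0.0069 -0.007   0.247 ] yaw -0.0048
```

View pics/sc3.png

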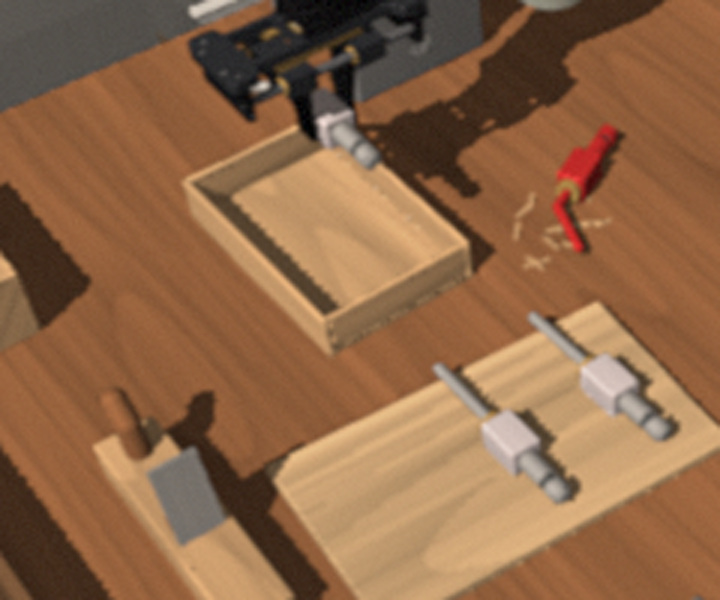

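```bash
python3 -m handwheel '[{"tx":0.007,"ty":-0.007,"tz":0.08,"yaw":0,"claw":-1},{"tx":0.007,"ty":-0.007,"tz":0.16,"yaw":0,"claw":-1},{"tx":0.007,"ty":-0.007,"tz":0.22,"yaw":0,"claw":-1},{"tx":0.007,"ty":-0.007,"tz":0.247,"yaw":0,"claw":-1},{"tx":0.007,"ty":-0.007,"tz":0.249,"yaw":0,"claw":-1},{"tx":0.007,"ty":-0.007,"tz":0.249,"yaw":0,"claw":0.1},{"tx":0.007,"ty":-0.007,"tz":0.249,"yaw":0,"claw":0.1},{"tx":0.007,"ty":-0.007,"tz":0.249,"yaw":0,"claw":0.1}]'
python3 where.py 0.50 -0.415 0.12 1
```

```text
time: 8.5
ee_pos: [0.5032, -0.4121, 0.0007]
tcp_rot: [[1.0, 0.007, -0.003], [0.007, -1.0, -0.006], [-0.003, 0.006, -1.0]]
contact_force: [0.6, 0.6, 0.2]
finger_gap: 0.0442
t 8.5 pos [ 0.5032 -0.4121  0.0007] ang 0.39 tilt [-0.0029 -0.0061 -1.    ] j [ 0.86  0.68 -0.34  1.74  0.31  0.77  0.37] gap 0.0442 F [0.6 0.6 0.2]
tx,ty,tz [-0.0072  0.0072 -0.2385] yaw -0.0034
```

```bash
python3 -m handwheel '[{"tx":0,"ty":0,"tz":-0.1,"yaw":0,"claw":0.1},{"tx":0,"ty":0,"tz":-0.2,"yaw":0,"claw":0.4},{"tx":0.02,"ty":-0.05,"tz":-0.3,"yaw":0,"claw":0.4},{"tx":0.05,"ty":-0.15,"tz":-0.4,"yaw":0,"claw":0.4},{"tx":0.08,"ty":-0.25,"tz":-0.45,"yaw":-0.05,"claw":0.4},{"tx":0.08,"ty":-0.35,"tz":-0.45,"yaw":-0.09,"claw":0.4},{"tx":0.08,"ty":-0.45,"tz":-0.45,"yaw":-0.09,"claw":0.4},{"tx":0.09,"ty":-0.55,"tz":-0.45,"yaw":-0.09,"claw":0.4}]'
python3 where.py 0.548 0.163 0.25 18
```

```text
time: 9.3
ee_pos: [0.5452, -0.1656, 0.225]
tcp_rot: [[0.959, 0.285, 0.001], [0.285, -0.958, -0.008], [-0.002, 0.007, -1.0]]
contact_force: [0.4, -0.1, 0.6]
finger_gap: 0.0611
t 9.3 pos [ 0.5452 -0.1656  0.225 ] ang 16.56 tilt [ 5.0e-04 -7.5e-03 -1.0e+00] j [ 0.66  0.33 -0.56  1.74  0.2   1.12  0.32] gap 0.0611 F [ 0.4 -0.1  0.6]
tx,ty,tz [ 0.1927 -0.628  -0.0549] yaw -0.008
```

```bash
python3 -m handwheel '[{"tx":0.19,"ty":-0.628,"tz":-0.05,"yaw":-0.008,"claw":0.4},{"tx":0.19,"ty":-0.628,"tz":-0.05,"yaw":-0.008,"claw":0.4},{"tx":0.19,"ty":-0.628,"tz":-0.05,"yaw":-0.008,"claw":0.4},{"tx":0.19,"ty":-0.628,"tz":-0.05,"yaw":-0.008,"claw":0.4},{"tx":0.19,"ty":-0.628,"tz":-0.05,"yaw":-0.008,"claw":0.4},{"tx":0.19,"ty":-0.628,"tz":-0.05,"yaw":-0.008,"claw":0.4},{"tx":0.19,"ty":-0.628,"tz":-0.05,"yaw":-0.008,"claw":0.4},{"tx":0.19,"ty":-0.628,"tz":-0.05,"yaw":-0.008,"claw":0.4}]'
python3 - <<'E'
from h import *
o=get_obs();f=grab_frame("wrist");save(f["image"],"w4.png");np.savez("w4.npz",**{k:f[k] for k in("image","range_z","camera_matrix","k1","mount")},ee=o["ee_pos"],rot=o["tcp_rot"])
f=grab_frame("top");save(f["image"],"top4.png",(340,160,600,320),3)
E
```

```text
time: 10.1
ee_pos: [0.5456, 0.1693, 0.2493]
tcp_rot: [[0.948, 0.318, 0.003], [0.318, -0.948, -0.004], [0.002, 0.004, -1.0]]
contact_force: [-0.4, -0.8, -0.6]
finger_gap: 0.061
```

View pics/w4.png

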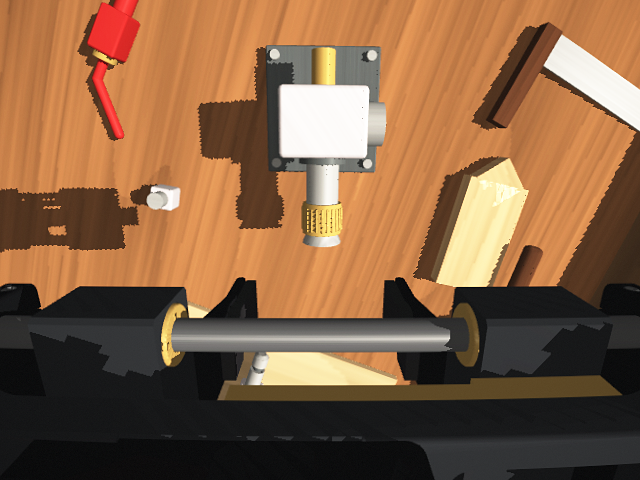

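View pics/top4.png

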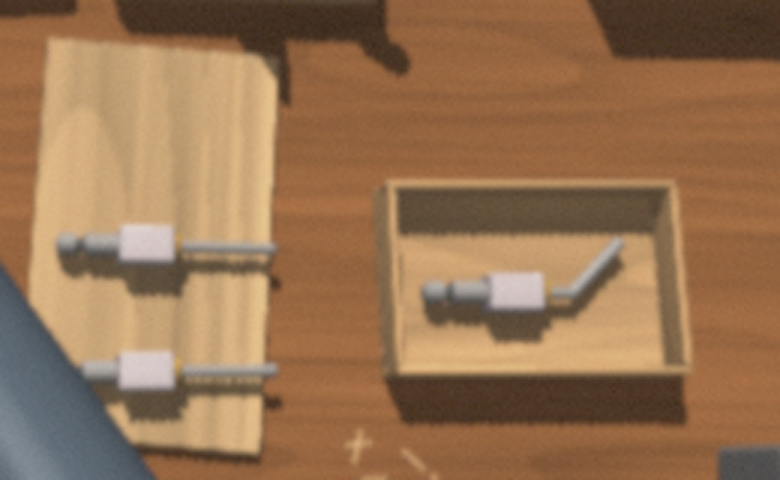

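Bent nozzle lies in the tray. The wrist view shows the coupler at about (322,150–245), aligned nearly with the tool. Measure it from the block top and the brass ring.

```bash
cat > coup.py <<'E'
from h import *
o=get_obs();f=grab_frame("wrist");C=cloud(f,o);z=C[:,:,2];r=f["range_z"]
B=(r>.05)&(abs(C[:,:,0]-.522)<.08)&(abs(C[:,:,1]-.247)<.08)&(z>.100)&(z<.11)
q=C[B][:,:2].astype(np.float32)*1000
(cx,cy),(w,h),a=cv2.minAreaRect(q)
print("top",cx,cy,w,h,a,"z",np.median(z[B]))
hsv=cv2.cvtColor(f["image"],cv2.COLOR_RGB2HSV)
G=(hsv[:,:,0]>15)&(hsv[:,:,0]<32)&(hsv[:,:,1]>110)&(r>.05)&(abs(C[:,:,0]-.548)<.05)&(abs(C[:,:,1]-.16)<.05)&(z>.04)
th=np.radians(a if w>h else a-90); th=(th+np.pi/2)%np.pi-np.pi/2
xc=np.array([np.cos(th),np.sin(th)]);yc=np.array([-xc[1],xc[0]])
ctr=np.array([cx,cy])/1000; print("x_c angle",np.degrees(th))
def loc(P): d=P[:,:2]-ctr; return np.c_[d@xc,d@yc,P[:,2]]
L=loc(C[G]);print("sleeve x",np.percentile(L[:,0],[1,99]),"y",np.percentile(L[:,1],[1,5,95,99]),"z top",np.percentile(L[:,2],[95,99]))
# tubes: ridge (axis) by high z points
S=(r>.05)&(z>.05)&(z<.1)
P=loc(C[S]);k=(abs(P[:,0])<.03)&(P[:,1]<-.033)&(P[:,1]>-.13);P=P[k]
for y0 in np.arange(-.12,-.03,.01):
    g=(P[:,1]>=y0)&(P[:,1]<y0+.01)
    if g.sum()>5:
        t=P[g]; zt=np.percentile(t[:,2],99); rid=t[t[:,2]>zt-.004]
        print(round(y0,3),g.sum(),"x",np.percentile(t[:,0],[2,98]).round(4),"ridge x",rid[:,0].mean().round(4),"ztop",zt.round(4))
print("tip of front y",np.percentile(P[:,1],[0,1]))
for d in(.030,.088,.074,.113): print(d,(ctr-d*yc).round(4))
E
python3 coup.py
```

```text
top 520.4548950195312 252.7701416015625 76.08272552490234 59.770538330078125 17.513975143432617 z 0.10536311469911497
x_c angle 17.51397514343262
sleeve x [-0.0378803   0.05847443] y [-0.10015959 -0.09048871 -0.05907856 -0.05697397] z top [0.36382045 0.3657237 ]
-0.12 116 x [-0.0171  0.0184] ridge x 0.0002 ztop 0.0949
-0.11 352 x [-0.0163  0.0172] ridge x 0.0002 ztop 0.0951
-0.1 408 x [-0.0182  0.019 ] ridge x 0.0002 ztop 0.0962
-0.09 438 x [-0.0183  0.0199] ridge x 0.0004 ztop 0.0959
-0.08 455 x [-0.0175  0.0187] ridge x 0.0003 ztop 0.0954
-0.07 353 x [-0.0146  0.0146] ridge x 0.0004 ztop 0.092
-0.06 358 x [-0.0146  0.0154] ridge x 0.0003 ztop 0.0919
-0.05 361 x [-0.0146  0.0151] ridge x -0.0001 ztop 0.092
-0.04 301 x [-0.0199  0.019 ] ridge x 0.0003 ztop 0.0982
tip of front y [-0.11290939 -0.11185907]
0.03 [0.5295 0.2242]
0.088 [0.5469 0.1688]
0.074 [0.5427 0.1822]
0.113 [0.5545 0.145 ]
```

```bash
python3 coup.py | egrep "top|x_c|^0|tip"; python3 where.py 0.5469 0.1688 0.042 17.5
```

```text
top 520.43017578125 252.9015350341797 76.32662200927734 59.353965759277344 17.894859313964844 z 0.1053718966908192
x_c angle 17.89485931396485
sleeve x [-0.03839545  0.05752151] y [-0.10043518 -0.09079736 -0.06067298 -0.05859758] z top [0.36345215 0.36550894]
-0.12 126 x [-0.0176  0.0175] ridge x -0.0005 ztop 0.0952
-0.11 358 x [-0.0168  0.0164] ridge x -0.0 ztop 0.0945
-0.1 418 x [-0.0189  0.0182] ridge x -0.0004 ztop 0.0957
-0.09 435 x [-0.0191  0.0188] ridge x -0.0002 ztop 0.0959
-0.08 455 x [-0.0181  0.0178] ridge x -0.0006 ztop 0.0955
-0.07 352 x [-0.0153  0.0149] ridge x -0.0003 ztop 0.0916
-0.06 370 x [-0.0152  0.0147] ridge x -0.0003 ztop 0.0917
-0.05 360 x [-0.0151  0.0145] ridge x -0.0002 ztop 0.0919
-0.04 302 x [-0.0193  0.0185] ridge x 0.0001 ztop 0.0984
tip of front y [-0.11310536 -0.11208553]
0.03 [0.5296 0.2244]
0.088 [0.5475 0.1692]
0.074 [0.5432 0.1825]
0.113 [0.5552 0.1454]
t 10.3 pos [0.5471 0.1607 0.2476] ang 17.85 tilt [ 9.0e-04 -8.8e-03 -1.0e+00] j [ 0.17  0.34 -0.69  1.71  0.24  1.18 -0.27] gap 0.0609 F [-0.3 -0.1 -0.1]
tx,ty,tz [ 0.0054 -0.0191  0.4111] yaw 0.002
```

```bash
python3 -m handwheel '[{"tx":0.004,"ty":-0.018,"tz":0.1,"yaw":0.001,"claw":0.5},{"tx":0.004,"ty":-0.018,"tz":0.2,"yaw":0.001,"claw":0.5},{"tx":0.004,"ty":-0.018,"tz":0.28,"yaw":0.001,"claw":0.5},{"tx":0.004,"ty":-0.018,"tz":0.33,"yaw":0.001,"claw":0.5},{"tx":0.004,"ty":-0.018,"tz":0.37,"yaw":0.001,"claw":0.5},{"tx":0.004,"ty":-0.018,"tz":0.4,"yaw":0.001,"claw":0.5},{"tx":0.004,"ty":-0.018,"tz":0.412,"yaw":0.001,"claw":0.5},{"tx":0.004,"ty":-0.018,"tz":0.412,"yaw":0.001,"claw":0.5}]' 40
python3 where.py 0.5472 0.169 0.041 17.7
```

```text
time: 11.1
ee_pos: [0.5465, 0.1672, 0.0412]
tcp_rot: [[0.953, 0.302, 0.0], [0.302, -0.953, -0.009], [-0.003, 0.009, -1.0]]
contact_force: [0.8, -0.2, -0.1]
finger_gap: 0.0652
t 11.1 pos [0.5465 0.1672 0.0412] ang 17.6 tilt [ 2.0e-04 -9.4e-03 -1.0e+00] j [ 0.06  0.57 -0.58  1.9   0.44  0.8  -0.46] gap 0.0652 F [ 0.8 -0.2 -0.1]
tx,ty,tz [ 0.0025 -0.0031  0.0004] yaw -0.0005
```

```bash
python3 -m handwheel '[{"tx":0.002,"ty":-0.003,"tz":0,"yaw":0,"claw":-1},{"tx":0.002,"ty":-0.003,"tz":0,"yaw":0,"claw":-1},{"tx":0.002,"ty":-0.003,"tz":0,"yaw":0,"claw":-1},{"tx":0.002,"ty":-0.003,"tz":0,"yaw":0,"claw":-1},{"tx":0.002,"ty":-0.003,"tz":0,"yaw":0,"claw":-1},{"tx":0.002,"ty":-0.003,"tz":0,"yaw":0,"claw":-1}]' 45
python3 where.py 0.5472 0.169 0.041 17.7
```

```text
time: 11.7
ee_pos: [0.5477, 0.1692, 0.0416]
tcp_rot: [[0.953, 0.302, 0.002], [0.303, -0.953, -0.009], [-0.001, 0.009, -1.0]]
contact_force: [2.2, 0.2, 1.6]
finger_gap: 0.0356
t 11.7 pos [0.5477 0.1692 0.0416] ang 17.61 tilt [ 0.0018 -0.0088 -1.    ] j [ 0.06  0.57 -0.58  1.9   0.44  0.8  -0.46] gap 0.0356 F [2.2 0.2 1.6]
tx,ty,tz [-0.0011 -0.      0.0013] yaw -0.0005
```

```bash
python3 - <<'E'
from h import *
o=get_obs();print(o["finger_gap"],o["contact_force"])
f=grab_frame("scene");save(f["image"],"sc5.png",(310,230,450,350),5)
f=grab_frame("wrist");save(f["image"],"w5.png",(200,100,440,320),3.3)
E
```

```text
0.035588408421239136 [2.16354308 0.22809993 1.62481143]
```

View pics/sc5.png

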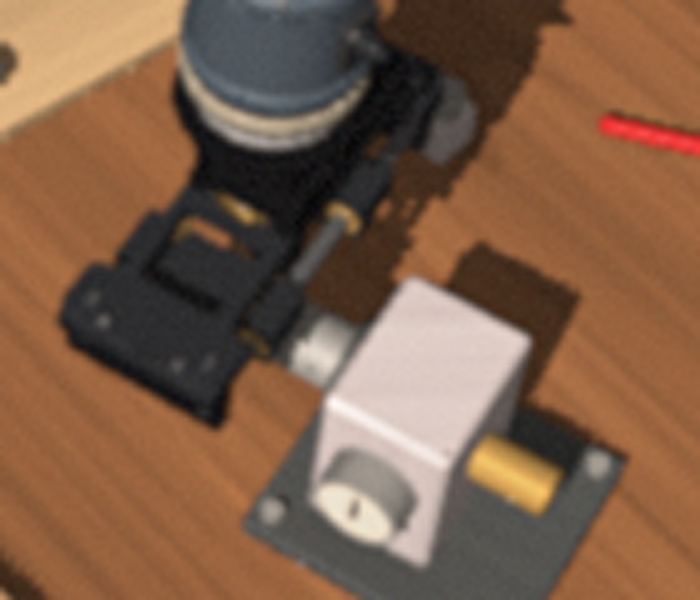

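View pics/w5.png

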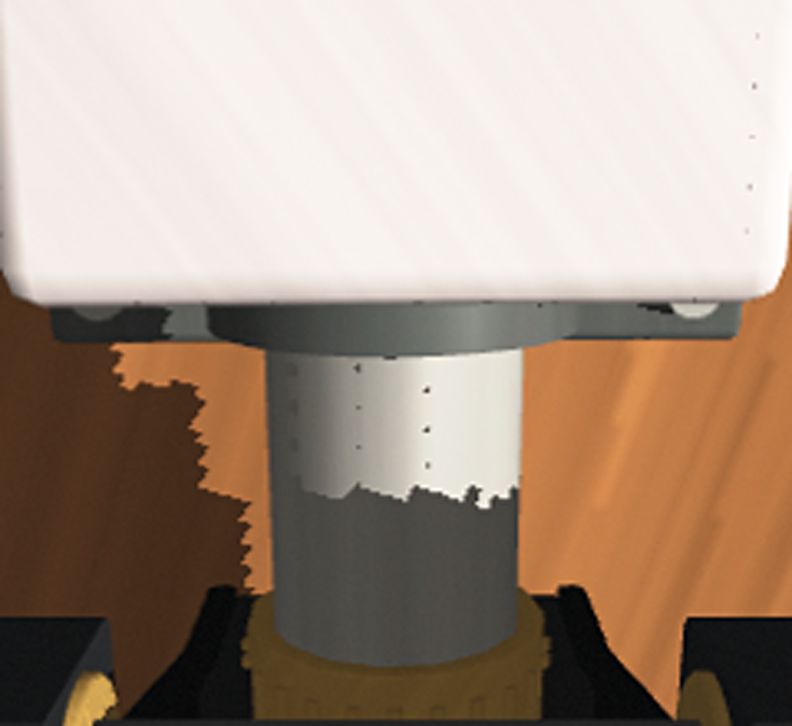

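```bash
python3 -m handwheel '[{"tx":-0.001,"ty":-0.006,"tz":0,"yaw":0,"claw":-1},{"tx":-0.001,"ty":-0.012,"tz":0,"yaw":0,"claw":-1},{"tx":-0.001,"ty":-0.018,"tz":0,"yaw":0,"claw":-1},{"tx":-0.001,"ty":-0.024,"tz":0,"yaw":0,"claw":-1},{"tx":-0.001,"ty":-0.029,"tz":0,"yaw":0,"claw":-1},{"tx":-0.001,"ty":-0.029,"tz":0,"yaw":0,"claw":-1}]' 45
python3 where.py 0.5472 0.169 0.041 17.7
python3 - <<'E'
from h import *
f=grab_frame("wrist");save(f["image"],"w6.png",(200,100,440,320),3.3)
E
```

```text
time: 12.4
ee_pos: [0.5434, 0.1825, 0.0416]
tcp_rot: [[0.953, 0.302, 0.003], [0.302, -0.953, -0.009], [-0.0, 0.01, -1.0]]
contact_force: [3.1, -1.7, 0.9]
finger_gap: 0.0362
t 12.4 pos [0.5434 0.1825 0.0416] ang 17.61 tilt [ 0.0027 -0.0093 -1.    ] j [ 0.03  0.57 -0.58  1.9   0.44  0.8  -0.49] gap 0.0362 F [ 3.1 -1.7  0.9]
tx,ty,tz [-0.0009  0.0281  0.0015] yaw -0.0005
```

View pics/w6.png

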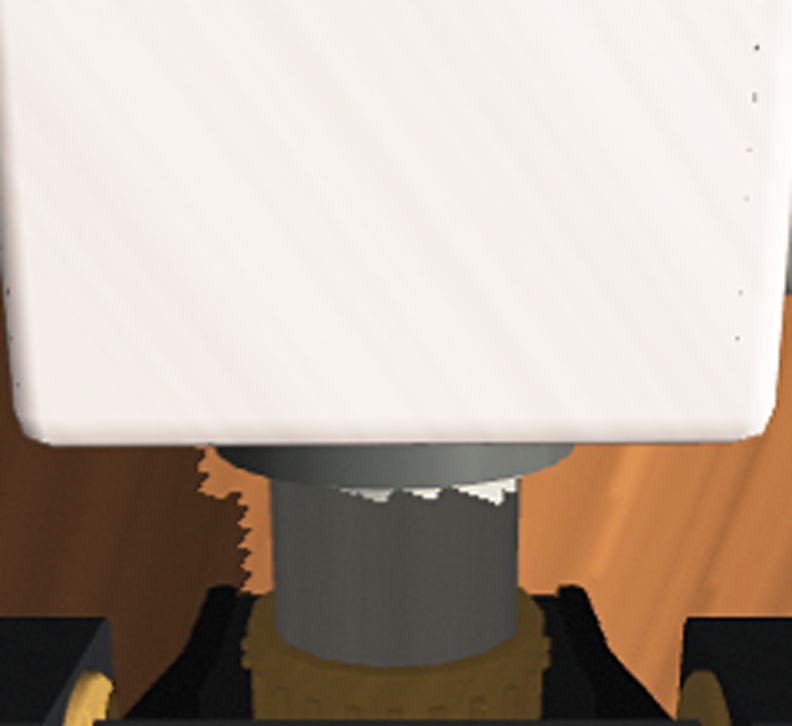

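```bash
python3 -m handwheel '[{"tx":0,"ty":0,"tz":0,"yaw":0,"claw":0.5},{"tx":0,"ty":0,"tz":0,"yaw":0,"claw":0.5},{"tx":0,"ty":0,"tz":0,"yaw":0,"claw":0.5},{"tx":0,"ty":0,"tz":-0.06,"yaw":0,"claw":0.5},{"tx":0,"ty":0.02,"tz":-0.14,"yaw":0,"claw":0.5},{"tx":0,"ty":0.04,"tz":-0.24,"yaw":0,"claw":0.5},{"tx":0,"ty":0.05,"tz":-0.34,"yaw":0,"claw":0.5},{"tx":0,"ty":0.05,"tz":-0.38,"yaw":0,"claw":0.5}]' 40
python3 - <<'E'
from h import *
f=grab_frame("wrist");save(f["image"],"w7.png")
E
python3 coup.py | egrep "top|x_c|^0|^-0|tip|sleeve"
```

```text
time: 13.25
ee_pos: [0.5521, 0.1612, 0.2366]
tcp_rot: [[0.953, 0.302, 0.009], [0.302, -0.953, -0.007], [0.006, 0.01, -1.0]]
contact_force: [0.6, 0.3, 0.1]
finger_gap: 0.0656
top 520.3255004882812 252.88931274414062 76.07567596435547 59.791866302490234 17.75092887878418 z 0.10536356732073032
x_c angle 17.750928878784176
sleeve x [-0.03533526  0.05743432] y [-0.08664489 -0.07833796 -0.06107597 -0.05946534] z top [0.35443318 0.35611838]
-0.12 130 x [-0.0178  0.0183] ridge x -0.0006 ztop 0.095
-0.11 399 x [-0.0157  0.0162] ridge x -0.0001 ztop 0.0937
-0.1 342 x [-0.0146  0.0154] ridge x 0.0002 ztop 0.0917
-0.09 404 x [-0.0181  0.018 ] ridge x 0.0 ztop 0.0957
-0.08 468 x [-0.0187  0.0187] ridge x 0.0 ztop 0.0958
-0.07 478 x [-0.0187  0.0188] ridge x 0.0002 ztop 0.096
-0.06 424 x [-0.0153  0.0152] ridge x -0.0003 ztop 0.0941
-0.05 394 x [-0.0146  0.0151] ridge x -0.0001 ztop 0.0919
-0.04 316 x [-0.0201  0.0201] ridge x -0.0004 ztop 0.0982
tip of front y [-0.11303848 -0.11204139]
0.03 [0.5295 0.2243]
0.088 [0.5472 0.1691]
0.074 [0.5429 0.1824]
0.113 [0.5548 0.1453]
```

View pics/w7.png

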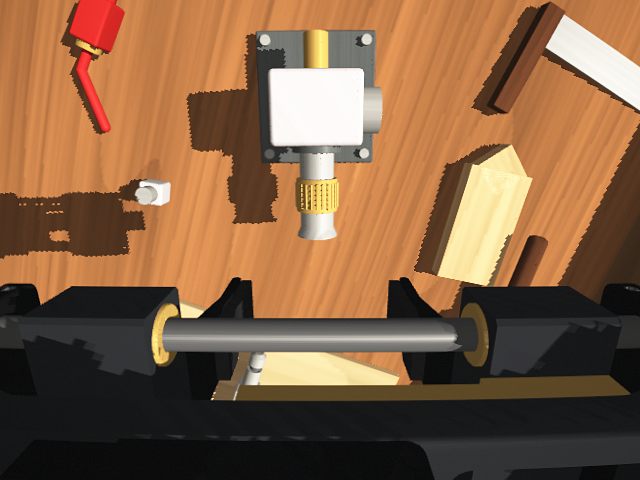

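```bash
python3 where.py 0.5363 -0.1029 0.18 -0.4
```

```text
t 13.35 pos [0.552  0.1618 0.2358] ang 17.6 tilt [ 0.0094 -0.0071 -0.9999] j [ 0.17  0.36 -0.69  1.72  0.26  1.15 -0.29] gap 0.0653 F [0.7 0.8 0.3]
tx,ty,tz [-0.1908  0.494   0.115 ] yaw 0.1
```

```bash
python3 -m handwheel '[{"tx":-0.191,"ty":0.494,"tz":0.1,"yaw":0.1,"claw":0.5},{"tx":-0.191,"ty":0.494,"tz":0.1,"yaw":0.1,"claw":0.5},{"tx":-0.191,"ty":0.494,"tz":0.1,"yaw":0.1,"claw":0.5},{"tx":-0.191,"ty":0.494,"tz":0.1,"yaw":0.1,"claw":0.5},{"tx":-0.191,"ty":0.494,"tz":0.1,"yaw":0.1,"claw":0.5},{"tx":-0.191,"ty":0.494,"tz":0.1,"yaw":0.1,"claw":0.5},{"tx":-0.191,"ty":0.494,"tz":0.1,"yaw":0.1,"claw":0.5},{"tx":-0.191,"ty":0.494,"tz":0.1,"yaw":0.1,"claw":0.5}]'
python3 noz.py | grep -A3 block; python3 noz.py | grep -A3 block; python3 where.py 0.5363 -0.1029 0.001 -0.4
```

```text
time: 14.15
ee_pos: [0.5354, -0.1016, 0.1865]
tcp_rot: [[1.0, -0.006, 0.007], [-0.006, -1.0, -0.006], [0.008, 0.005, -1.0]]
contact_force: [0.4, 1.3, -0.6]
finger_gap: 0.0654
block [432.3, -101.6] size 30.7 44.8 ang(y axis) 92.74 z 0.0422 n 1551 px [204. 222.]
   y 0.03 0.045 x range [-7.7  9.9] ztop 0.0376
   y 0.06 0.072 x range [-6.7 10.1] ztop 0.0376
   y -0.04 -0.028 x range [-7.1  9.2] ztop 0.0377
block [535.7, -102.4] size 29.3 43.8 ang(y axis) 90.32 z 0.0423 n 1544 px [319. 223.]
   y 0.03 0.045 x range [-8.4  9.7] ztop 0.0375
   y 0.06 0.072 x range [-7.9  9.8] ztop 0.0374
   y -0.04 -0.028 x range [-9.3  8.9] ztop 0.0389
block [432.1, -101.6] size 30.4 44.9 ang(y axis) 91.36 z 0.0421 n 1550 px [204. 223.]
   y 0.03 0.045 x range [-8.1  9.1] ztop 0.0373
   y 0.06 0.072 x range [-8.4  8.7] ztop 0.0373
   y -0.04 -0.028 x range [-5.6 10.9] ztop 0.0384
block [535.8, -102.4] size 44.1 29.7 ang(y axis) 89.03 z 0.0424 n 1537 px [318. 223.]
   y 0.03 0.045 x range [-9.8  8.3] ztop 0.0376
   y 0.06 0.072 x range [-9.9  8. ] ztop 0.0375
   y -0.04 -0.028 x range [-9.2  9.2] ztop 0.0387
t 14.25 pos [ 0.5361 -0.1004  0.1873] ang -0.21 tilt [ 0.0091 -0.0058 -0.9999] j [ 0.54  0.32 -0.54  1.85  0.2   1.01 -0.08] gap 0.0651 F [0.9 0.8 0.3]
tx,ty,tz [-0.003   0.0028  0.3726] yaw 0.0011
```

```bash
python3 -m handwheel '[{"tx":-0.002,"ty":0.004,"tz":0.1,"yaw":0.001,"claw":0.3},{"tx":-0.002,"ty":0.004,"tz":0.2,"yaw":0.001,"claw":0.3},{"tx":-0.002,"ty":0.004,"tz":0.28,"yaw":0.001,"claw":0.3},{"tx":-0.002,"ty":0.004,"tz":0.34,"yaw":0.001,"claw":0.3},{"tx":-0.002,"ty":0.004,"tz":0.372,"yaw":0.001,"claw":0.3},{"tx":-0.002,"ty":0.004,"tz":0.372,"yaw":0.001,"claw":0.3}]' 45
python3 where.py 0.536 -0.1026 0.001 -0.3
```

```text
time: 14.85
ee_pos: [0.5362, -0.101, -0.0004]
tcp_rot: [[1.0, -0.003, 0.006], [-0.003, -1.0, -0.004], [0.006, 0.004, -1.0]]
contact_force: [-0.0, -0.9, 0.6]
finger_gap: 0.0566
t 14.85 pos [ 5.362e-01 -1.010e-01 -4.000e-04] ang -0.18 tilt [ 0.0062 -0.0042 -1.    ] j [ 0.44  0.57 -0.43  2.    0.39  0.65 -0.25] gap 0.0566 F [-0.  -0.9  0.6]
tx,ty,tz [-0.0003  0.0032 -0.0028] yaw 0.0007
```

```bash
python3 -m handwheel '[{"tx":0,"ty":0.003,"tz":-0.002,"yaw":0,"claw":-1},{"tx":0,"ty":0.003,"tz":-0.002,"yaw":0,"claw":-1},{"tx":0,"ty":0.003,"tz":-0.002,"yaw":0,"claw":-1},{"tx":0,"ty":0.003,"tz":-0.002,"yaw":0,"claw":-1},{"tx":0,"ty":0.003,"tz":-0.002,"yaw":0,"claw":-1},{"tx":0,"ty":0.003,"tz":-0.002,"yaw":0,"claw":-1},{"tx":0,"ty":0.003,"tz":-0.002,"yaw":0,"claw":-1}]' 45
python3 where.py 0.536 -0.1026 0.001 -0.3
```

```text
time: 15.55
ee_pos: [0.5364, -0.1026, 0.0012]
tcp_rot: [[1.0, -0.003, 0.007], [-0.003, -1.0, -0.004], [0.007, 0.004, -1.0]]
contact_force: [-1.1, -0.4, 5.9]
finger_gap: 0.03
t 15.55 pos [ 0.5364 -0.1026  0.0012] ang -0.19 tilt [ 0.0068 -0.0045 -1.    ] j [ 0.44  0.57 -0.43  2.    0.39  0.65 -0.24] gap 0.03 F [-1.1 -0.4  5.9]
tx,ty,tz [-0.0009  0.      0.0003] yaw 0.0006
```

```bash
python3 -m handwheel '[{"tx":0,"ty":0,"tz":-0.04,"yaw":0,"claw":-1},{"tx":0,"ty":0,"tz":-0.1,"yaw":0,"claw":-1},{"tx":0,"ty":0,"tz":-0.18,"yaw":0,"claw":-1},{"tx":0.02,"ty":-0.06,"tz":-0.2,"yaw":-0.04,"claw":-1},{"tx":0.05,"ty":-0.12,"tz":-0.2,"yaw":-0.07,"claw":-1},{"tx":0.08,"ty":-0.18,"tz":-0.2,"yaw":-0.1,"claw":-1},{"tx":0.1,"ty":-0.25,"tz":-0.2,"yaw":-0.1,"claw":-1},{"tx":0.1,"ty":-0.25,"tz":-0.2,"yaw":-0.1,"claw":-1}]' 45
python3 where.py 0.5842 0.0534 0.0492 17.75
python3 - <<'E'
from h import *
f=grab_frame("wrist");save(f["image"],"w8.png")
E
```

```text
time: 16.35
ee_pos: [0.5868, 0.0298, 0.1011]
tcp_rot: [[0.95, 0.313, 0.008], [0.313, -0.95, 0.001], [0.008, 0.002, -1.0]]
contact_force: [-1.1, 0.3, -1.4]
finger_gap: 0.0295
t 16.35 pos [0.5868 0.0298 0.1011] ang 18.27 tilt [ 8.1e-03  7.0e-04 -1.0e+00] j [ 0.32  0.51 -0.59  1.83  0.35  0.9  -0.12] gap 0.0295 F [-1.1  0.3 -1.4]
tx,ty,tz [ 0.0091 -0.0467  0.1037] yaw 0.0029
```

View pics/w8.png

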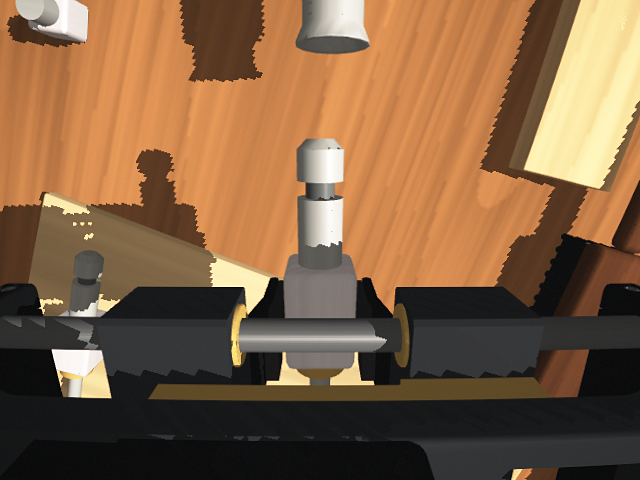

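```bash
python3 -m handwheel '[{"tx":0.009,"ty":-0.03,"tz":0.05,"yaw":0.003,"claw":-1},{"tx":0.009,"ty":-0.046,"tz":0.1,"yaw":0.003,"claw":-1},{"tx":0.009,"ty":-0.046,"tz":0.104,"yaw":0.003,"claw":-1},{"tx":0.009,"ty":-0.046,"tz":0.104,"yaw":0.003,"claw":-1}]' 45
cat > plug.py <<'E'
from h import *
o=get_obs();f=grab_frame("wrist")
M=np.array(f["mount"]);v,u=np.mgrid[:480,:640]
s=slope(f,np.c_[u.ravel(),v.ravel()]);T=(s*f["range_z"].ravel()[:,None])@M[:3,:3].T+M[:3,3]
T=T[f["range_z"].ravel()>.08]
R,p=o["tcp_rot"],o["ee_pos"]
def axis(lo,hi,zlo,zhi,r,xw=.025):
    g=(T[:,1]<lo)&(T[:,1]>hi)&(abs(T[:,0])<xw)&(T[:,2]>zlo)&(T[:,2]<zhi); t=T[g]
    # circle fit in tool x,z with r known is poor; use top ridge & edges
    zt=np.percentile(t[:,2],2); xs=np.percentile(t[:,0],[1,99])
    return g.sum(),t[:,1].mean().round(4),"mid x",(xs.mean()).round(4),"w",np.ptp(xs).round(4),"axis z",(zt+r).round(4)
print("plug near block",axis(-.026,-.048,-.05,-.015,.0095))
print("plug tip cyl",axis(-.060,-.068,-.05,-.015,.0095))
g=(abs(T[:,0])<.012)&(T[:,1]<-.04)&(T[:,1]>-.085)&(T[:,2]<-.01)&(T[:,2]>-.05)
print("tip tool y",T[g][:,1].min())
mouth=np.array([.5548,.1453,.075]); print("mouth in tool",(R.T@(mouth-p)).round(4),"yc in tool",(R.T@np.array([-np.sin(np.radians(17.75)),np.cos(np.radians(17.75)),0])).round(4))
# direct: coupler tube between mouth and sleeve
g=(abs(T[:,0])<.03)&(T[:,1]<-.10)&(T[:,1]>-.14)&(T[:,2]<0)&(T[:,2]>-.09)
t=T[g];
for y in np.arange(-.14,-.08,.006):
    k=t[(t[:,1]>y)&(t[:,1]<=y+.006)]
    if len(k)>8: print("cpl y",y.round(3),len(k),"x",np.percentile(k[:,0],[1,99]).round(4),"mid",np.percentile(k[:,0],[1,99]).mean().round(4),"ztop",k[:,2].min().round(4))
save(f["image"],"w9.png")
print(o["time"],p.round(4),o["finger_gap"])
E
python3 plug.py; python3 where.py 0.5842 0.0534 0.0492 17.75
```

```text
time: 16.8
ee_pos: [0.5828, 0.0477, 0.0479]
tcp_rot: [[0.954, 0.301, 0.004], [0.301, -0.954, -0.004], [0.003, 0.005, -1.0]]
contact_force: [0.1, -0.3, -1.9]
finger_gap: 0.0299
plug near block (np.int64(2334), np.float64(-0.0372), 'mid x', np.float64(-0.0006), 'w', np.float64(0.0184), 'axis z', np.float64(-0.0272))
plug tip cyl (np.int64(996), np.float64(-0.0641), 'mid x', np.float64(-0.0007), 'w', np.float64(0.0183), 'axis z', np.float64(-0.0274))
tip tool y -0.07420849146453186
mouth in tool [ 0.0027 -0.1014 -0.0276] yc in tool [-0.0042 -1.     -0.0049]
cpl y -0.122 883 x [-0.0121  0.0177] mid 0.0028 ztop -0.0451
cpl y -0.116 1603 x [-0.0121  0.0171] mid 0.0025 ztop -0.0455
cpl y -0.11 1941 x [-0.0129  0.0179] mid 0.0025 ztop -0.0478
cpl y -0.104 1821 x [-0.0149  0.0203] mid 0.0027 ztop -0.0482
16.8 [0.5828 0.0477 0.0479] 0.02985050834828761
t 16.85 pos [0.5838 0.0477 0.0489] ang 17.47 tilt [ 0.0066 -0.0034 -1.    ] j [ 0.25  0.57 -0.55  1.87  0.41  0.81 -0.21] gap 0.0295 F [ 0.6  0.  -1. ]
tx,ty,tz [ 0.0042 -0.0106 -0.0007] yaw -0.0015
```

View pics/w9.png

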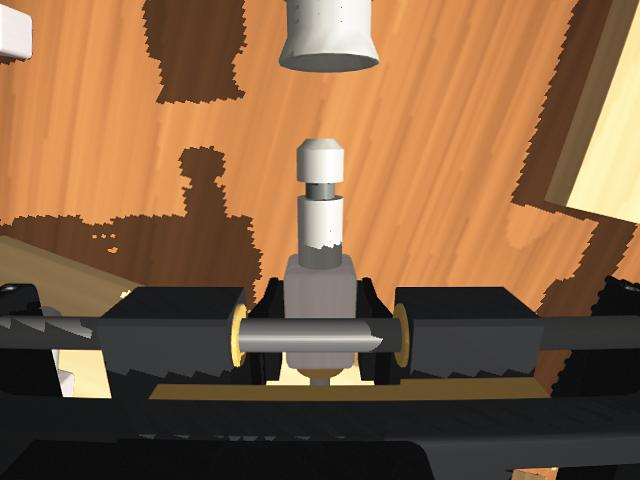

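```bash
python3 -m handwheel '[{"tx":0.005,"ty":-0.02,"tz":0,"yaw":-0.0015,"claw":-1},{"tx":0.005,"ty":-0.02,"tz":0,"yaw":-0.0015,"claw":-1},{"tx":0.005,"ty":-0.02,"tz":0,"yaw":-0.0015,"claw":-1}]' 45
python3 plug.py;  python3 where.py 0.5629 0.1201 0.0485 17.75
```

```text
time: 17.15
ee_pos: [0.5837, 0.0584, 0.0497]
tcp_rot: [[0.952, 0.305, 0.008], [0.305, -0.952, -0.003], [0.007, 0.006, -1.0]]
contact_force: [0.6, -0.3, -1.6]
finger_gap: 0.0297
plug near block (np.int64(2346), np.float64(-0.0373), 'mid x', np.float64(-0.0006), 'w', np.float64(0.0183), 'axis z', np.float64(-0.0272))
plug tip cyl (np.int64(992), np.float64(-0.0641), 'mid x', np.float64(-0.0007), 'w', np.float64(0.0184), 'axis z', np.float64(-0.0274))
tip tool y -0.07421002789167026
mouth in tool [-0.0008 -0.0915 -0.0258] yc in tool [ 4.0e-04 -1.0e+00 -5.7e-03]
cpl y -0.122 1057 x [-0.0198  0.0183] mid -0.0008 ztop -0.0473
cpl y -0.116 2145 x [-0.0181  0.0165] mid -0.0008 ztop -0.047
cpl y -0.11 1562 x [-0.0154  0.0141] mid -0.0007 ztop -0.0437
cpl y -0.104 980 x [-0.0152  0.0141] mid -0.0006 ztop -0.0434
17.15 [0.5837 0.0584 0.0497] 0.02973065165434478
t 17.2 pos [0.5836 0.058  0.0495] ang 17.75 tilt [ 0.0077 -0.0036 -1.    ] j [ 0.24  0.57 -0.55  1.87  0.41  0.81 -0.22] gap 0.0296 F [ 0.4 -0.1 -2. ]
tx,ty,tz [-0.0015 -0.1309  0.0012] yaw 0.0
```

```bash
python3 -m handwheel '[{"tx":0,"ty":-0.015,"tz":0.003,"yaw":0,"claw":-1},{"tx":0,"ty":-0.03,"tz":0.003,"yaw":0,"claw":-1},{"tx":0,"ty":-0.04,"tz":0.003,"yaw":0,"claw":-1},{"tx":0,"ty":-0.05,"tz":0.003,"yaw":0,"claw":-1},{"tx":0,"ty":-0.06,"tz":0.003,"yaw":0,"claw":-1},{"tx":0,"ty":-0.07,"tz":0.003,"yaw":0,"claw":-1},{"tx":0,"ty":-0.08,"tz":0.003,"yaw":0,"claw":-1},{"tx":0,"ty":-0.08,"tz":0.003,"yaw":0,"claw":-1}]' 45
python3 where.py 0.5629 0.1201 0.0478 17.75
```

```text
time: 18.0
ee_pos: [0.5711, 0.0972, 0.0478]
tcp_rot: [[0.952, 0.306, 0.008], [0.306, -0.952, -0.003], [0.006, 0.005, -1.0]]
contact_force: [1.1, 0.5, -2.8]
finger_gap: 0.0301
t 18.0 pos [0.5711 0.0972 0.0478] ang 17.82 tilt [ 0.0077 -0.003  -1.    ] j [ 0.17  0.56 -0.56  1.89  0.41  0.8  -0.3 ] gap 0.0301 F [ 1.1  0.5 -2.8]
tx,ty,tz [-0.0017 -0.0486 -0.0002] yaw 0.0004
```

No contact force; push home with a slight overtravel.

```bash
python3 -m handwheel '[{"tx":0,"ty":-0.01,"tz":0,"yaw":0,"claw":-1},{"tx":0,"ty":-0.02,"tz":0,"yaw":0,"claw":-1},{"tx":0,"ty":-0.03,"tz":0,"yaw":0,"claw":-1},{"tx":0,"ty":-0.04,"tz":0,"yaw":0,"claw":-1},{"tx":0,"ty":-0.046,"tz":0,"yaw":0,"claw":-1},{"tx":0,"ty":-0.05,"tz":0,"yaw":0,"claw":-1},{"tx":0,"ty":-0.05,"tz":0,"yaw":0,"claw":-1}]' 45
python3 where.py 0.5629 0.1201 0.0478 17.75;python3 plug.py|grep cpl; python3 - <<'E'
from h import *
f=grab_frame("scene");save(f["image"],"sc10.png",(310,210,450,330),5)
E
```

```text
time: 18.7
ee_pos: [0.5636, 0.1204, 0.0477]
tcp_rot: [[0.952, 0.306, 0.008], [0.306, -0.952, -0.004], [0.006, 0.006, -1.0]]
contact_force: [0.8, -2.0, -0.6]
finger_gap: 0.0297
t 18.7 pos [0.5636 0.1204 0.0477] ang 17.8 tilt [ 0.0078 -0.004  -1.    ] j [ 0.13  0.56 -0.56  1.9   0.41  0.8  -0.34] gap 0.0297 F [ 0.8 -2.  -0.6]
tx,ty,tz [-0.0015  0.0002 -0.0001] yaw 0.0003
cpl y -0.116 2982 x [-0.0295  0.0296] mid 0.0001 ztop -0.0604
cpl y -0.11 5840 x [-0.0295  0.0295] mid -0.0 ztop -0.0597
cpl y -0.104 2049 x [-0.0213  0.02  ] mid -0.0007 ztop -0.0517
```

View pics/w9.png

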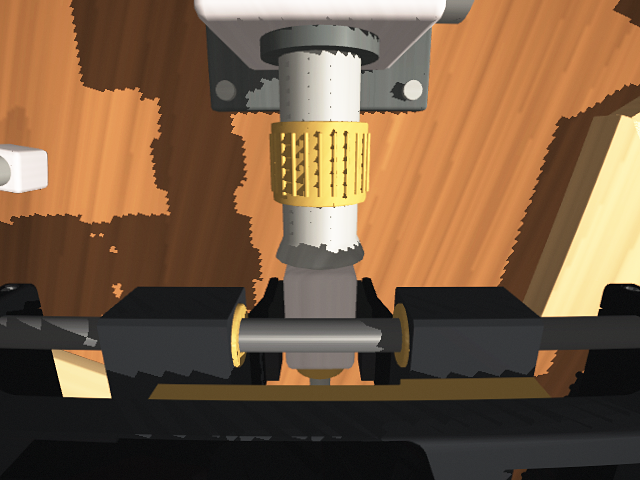

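```bash
python3 -m handwheel '[{"tx":0,"ty":-0.003,"tz":0,"yaw":0,"claw":-1},{"tx":0,"ty":-0.005,"tz":0,"yaw":0,"claw":-1},{"tx":0,"ty":-0.005,"tz":0,"yaw":0,"claw":-1}]' 45
python3 where.py 0.5629 0.1201 0.0478 17.75
```

```text
time: 19.1
ee_pos: [0.5635, 0.1204, 0.0478]
tcp_rot: [[0.953, 0.304, 0.008], [0.304, -0.953, -0.007], [0.006, 0.009, -1.0]]
contact_force: [0.8, -7.1, 0.7]
finger_gap: 0.0298
t 19.1 pos [0.5635 0.1204 0.0478] ang 17.7 tilt [ 0.0081 -0.0067 -0.9999] j [ 0.13  0.56 -0.56  1.9   0.42  0.8  -0.34] gap 0.0298 F [ 0.8 -7.1  0.7]
tx,ty,tz [-0.0013  0.0001 -0.0001] yaw -0.0003
```

```bash
python3 -m handwheel '[{"tx":0,"ty":0,"tz":0,"yaw":0,"claw":0.2},{"tx":0,"ty":0,"tz":0,"yaw":0,"claw":0.2},{"tx":0,"ty":0,"tz":0,"yaw":0,"claw":0.2},{"tx":0,"ty":0,"tz":-0.06,"yaw":0,"claw":0.4},{"tx":0,"ty":0,"tz":-0.14,"yaw":0,"claw":0.5},{"tx":0,"ty":-0.04,"tz":-0.22,"yaw":0,"claw":0.5},{"tx":0,"ty":-0.08,"tz":-0.28,"yaw":0,"claw":0.5},{"tx":0,"ty":-0.08,"tz":-0.28,"yaw":0,"claw":0.5}]' 45
python3 coup.py | egrep "top|x_c|^-0|^0";python3 where.py 0.5429 0.1824 0.041 17.75
python3 - <<'E'
from h import *
f=grab_frame("wrist");save(f["image"],"w11.png")
E
```

```text
time: 19.9
ee_pos: [0.5513, 0.1654, 0.1927]
tcp_rot: [[0.951, 0.31, 0.017], [0.31, -0.951, -0.001], [0.016, 0.006, -1.0]]
contact_force: [0.1, 1.3, 0.4]
finger_gap: 0.0652
top 520.2916259765625 252.97760009765625 76.09785461425781 59.14310836791992 18.134862899780273 z 0.10538341935858381
x_c angle 18.134862899780273
sleeve x [-0.03698336  0.05836005] y [-0.0875068  -0.08052179 -0.05901479 -0.05692696] z top [0.30879788 0.31064543]
-0.12 346 x [-0.0175  0.0163] ridge x -0.0007 ztop 0.0949
-0.11 513 x [-0.0164  0.0153] ridge x -0.0007 ztop 0.0934
-0.1 443 x [-0.0156  0.014 ] ridge x -0.0005 ztop 0.0916
-0.09 511 x [-0.0186  0.0177] ridge x -0.0008 ztop 0.0958
-0.08 622 x [-0.0193  0.0181] ridge x -0.0007 ztop 0.0956
-0.07 630 x [-0.019   0.0176] ridge x -0.0005 ztop 0.0959
-0.06 553 x [-0.0163  0.0148] ridge x -0.0005 ztop 0.094
-0.05 513 x [-0.0153  0.0141] ridge x -0.0002 ztop 0.0919
-0.04 414 x [-0.0196  0.0193] ridge x -0.0006 ztop 0.0982
0.03 [0.5296 0.2245]
0.088 [0.5477 0.1693]
0.074 [0.5433 0.1827]
0.113 [0.5555 0.1456]
t 19.95 pos [0.5506 0.1625 0.1899] ang 17.92 tilt [ 0.013  -0.0043 -0.9999] j [ 0.14  0.39 -0.65  1.78  0.28  1.05 -0.3 ] gap 0.065 F [-0.  -0.9 -0.3]
tx,ty,tz [-0.0057 -0.0451  0.2975] yaw 0.001
```

View pics/w11.png

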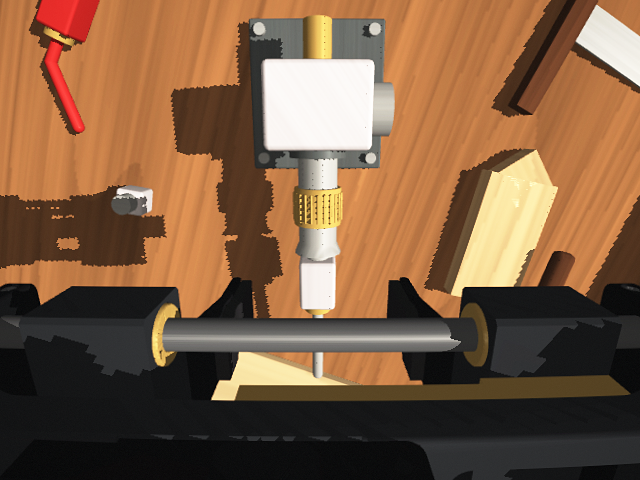

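```bash
python3 -m handwheel '[{"tx":-0.006,"ty":-0.045,"tz":0.06,"yaw":0.001,"claw":0.5},{"tx":-0.006,"ty":-0.045,"tz":0.12,"yaw":0.001,"claw":0.5},{"tx":-0.006,"ty":-0.045,"tz":0.18,"yaw":0.001,"claw":0.5},{"tx":-0.006,"ty":-0.045,"tz":0.24,"yaw":0.001,"claw":0.5},{"tx":-0.006,"ty":-0.045,"tz":0.28,"yaw":0.001,"claw":0.5},{"tx":-0.006,"ty":-0.045,"tz":0.297,"yaw":0.001,"claw":0.5},{"tx":-0.006,"ty":-0.045,"tz":0.297,"yaw":0.001,"claw":0.5}]' 40
python3 where.py 0.543 0.1825 0.041 17.75
```

```text
time: 20.7
ee_pos: [0.5403, 0.1786, 0.037]
tcp_rot: [[0.953, 0.302, 0.005], [0.302, -0.953, -0.008], [0.002, 0.009, -1.0]]
contact_force: [0.3, 0.3, 0.4]
finger_gap: 0.0648
t 20.7 pos [0.5403 0.1786 0.037 ] ang 17.59 tilt [ 0.0051 -0.008  -1.    ] j [ 0.03  0.57 -0.56  1.92  0.44  0.78 -0.48] gap 0.0648 F [0.3 0.3 0.4]
tx,ty,tz [ 0.0075 -0.0058 -0.008 ] yaw -0.0009
```

```bash
python3 -m handwheel '[{"tx":0.007,"ty":-0.006,"tz":-0.008,"yaw":-0.001,"claw":0.5},{"tx":0.007,"ty":-0.006,"tz":-0.008,"yaw":-0.001,"claw":0.5},{"tx":0.007,"ty":-0.006,"tz":-0.008,"yaw":-0.001,"claw":-1},{"tx":0.007,"ty":-0.006,"tz":-0.008,"yaw":-0.001,"claw":-1},{"tx":0.007,"ty":-0.006,"tz":-0.008,"yaw":-0.001,"claw":-1},{"tx":0.007,"ty":-0.006,"tz":-0.008,"yaw":-0.001,"claw":-1},{"tx":0.007,"ty":-0.006,"tz":-0.008,"yaw":-0.001,"claw":-1},{"tx":0.007,"ty":-0.006,"tz":-0.008,"yaw":-0.001,"claw":-1}]' 40
python3 where.py 0.543 0.1825 0.041 17.75
```

```text
time: 21.5
ee_pos: [0.5435, 0.1827, 0.0412]
tcp_rot: [[0.952, 0.305, 0.006], [0.305, -0.952, -0.007], [0.004, 0.009, -1.0]]
contact_force: [1.4, 0.1, -0.4]
finger_gap: 0.0359
t 21.5 pos [0.5435 0.1827 0.0412] ang 17.77 tilt [ 0.0065 -0.0074 -1.    ] j [ 0.02  0.57 -0.57  1.9   0.43  0.79 -0.47] gap 0.0359 F [ 1.4  0.1 -0.4]
tx,ty,tz [-0.001   0.0001  0.0004] yaw 0.0001
```

```bash
python3 -m handwheel '[{"tx":0,"ty":0.006,"tz":0,"yaw":0,"claw":-1},{"tx":0,"ty":0.012,"tz":0,"yaw":0,"claw":-1},{"tx":0,"ty":0.016,"tz":0,"yaw":0,"claw":-1},{"tx":0,"ty":0.016,"tz":0,"yaw":0,"claw":-1},{"tx":0,"ty":0.016,"tz":0,"yaw":0,"claw":0.5},{"tx":0,"ty":0.016,"tz":0,"yaw":0,"claw":0.5},{"tx":0,"ty":0.016,"tz":0,"yaw":0,"claw":0.5},{"tx":0,"ty":0.016,"tz":0,"yaw":0,"claw":0.5}]' 40
python3 where.py 0.543 0.1825 0.041 17.75
```

```text
time: 22.3
ee_pos: [0.5455, 0.1754, 0.0412]
tcp_rot: [[0.952, 0.306, 0.006], [0.306, -0.952, -0.007], [0.003, 0.009, -1.0]]
contact_force: [0.2, 0.3, -0.3]
finger_gap: 0.0594
t 22.3 pos [0.5455 0.1754 0.0412] ang 17.8 tilt [ 0.006  -0.0072 -1.    ] j [ 0.04  0.57 -0.57  1.9   0.43  0.79 -0.46] gap 0.0594 F [ 0.2  0.3 -0.3]
tx,ty,tz [-0.0004 -0.015   0.0003] yaw 0.0003
```

```bash
python3 -m handwheel '[{"tx":0,"ty":0,"tz":-0.06,"yaw":0,"claw":0.5},{"tx":0,"ty":0.01,"tz":-0.14,"yaw":0,"claw":0.5},{"tx":0,"ty":0.02,"tz":-0.22,"yaw":0,"claw":0.5},{"tx":0,"ty":0.04,"tz":-0.3,"yaw":0,"claw":0.5},{"tx":0,"ty":0.04,"tz":-0.34,"yaw":0,"claw":0.5},{"tx":0,"ty":0.04,"tz":-0.34,"yaw":0,"claw":0.5}]'
python3 coup.py | egrep "top|x_c|^-0|^0|sle"
python3 - <<'E'
from h import *
f=grab_frame("wrist");save(f["image"],"w12.png",(200,0,440,400),2)
E
```

```text
time: 22.9
ee_pos: [0.5523, 0.1587, 0.2149]
tcp_rot: [[0.952, 0.306, 0.012], [0.306, -0.952, -0.005], [0.01, 0.009, -1.0]]
contact_force: [-0.5, 0.4, -0.2]
finger_gap: 0.0653
top 520.56201171875 252.72259521484375 76.26360321044922 60.36751174926758 18.12398338317871 z 0.10535268675428427
x_c angle 18.123983383178714
sleeve x [-0.03775065  0.05589024] y [-0.10120908 -0.0932755  -0.06451351 -0.0625316 ] z top [0.33076819 0.33275034]
-0.12 322 x [-0.0175  0.0159] ridge x -0.0007 ztop 0.0946
-0.11 428 x [-0.0174  0.0162] ridge x -0.0008 ztop 0.0948
-0.1 516 x [-0.0194  0.018 ] ridge x -0.0007 ztop 0.0958
-0.09 534 x [-0.0193  0.019 ] ridge x -0.0007 ztop 0.096
-0.08 557 x [-0.0189  0.0179] ridge x -0.001 ztop 0.0956
-0.07 431 x [-0.0152  0.0145] ridge x -0.0004 ztop 0.0918
-0.06 436 x [-0.0151  0.0145] ridge x -0.0006 ztop 0.0919
-0.05 459 x [-0.0149  0.0144] ridge x -0.0005 ztop 0.0917
-0.04 355 x [-0.0203  0.0189] ridge x -0.0011 ztop 0.0981
0.03 [0.5299 0.2242]
0.088 [0.5479 0.1691]
0.074 [0.5436 0.1824]
0.113 [0.5557 0.1453]
```

View pics/w12.png

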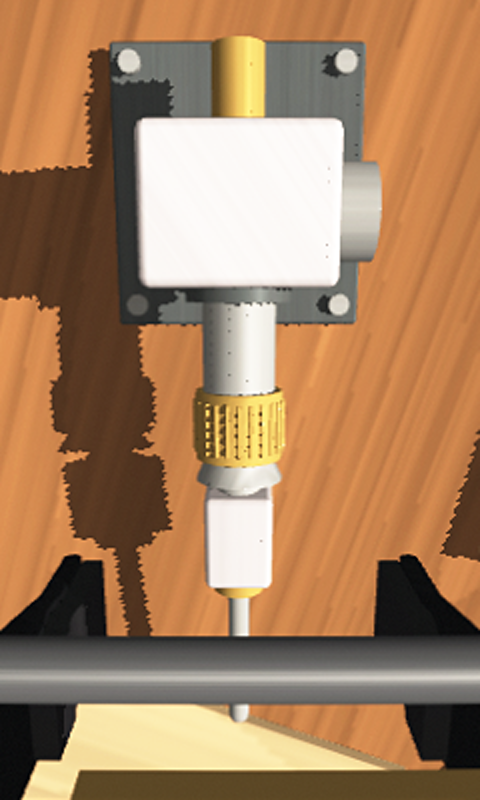

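```bash
python3 - <<'E'
from h import *
ctr=np.array([.5204,.2529]);th=np.radians(17.75);xc=np.array([np.cos(th),np.sin(th)]);yc=np.array([-xc[1],xc[0]])
def an(f,o,tag):
    C=cloud(f,o);d=C[:,:,:2]-ctr;x=d@xc;y=d@yc;z=C[:,:,2]
    g=(abs(x)<.006)&(z>.05)&(z<.12)&(f["range_z"]>.05)
    k=g&(y<-.05)&(y>-.11)&(z>.0935); 
    hs=cv2.cvtColor(f["image"],cv2.COLOR_RGB2HSV);s=g&(hs[:,:,1]>100)&(hs[:,:,0]>14)&(hs[:,:,0]<34)&(y>-.12)&(y<-.05)
    b=g&(y<-.114)&(y>-.175)&(z>.0875)
    print(tag,"sleeve y",np.percentile(y[s],[2,98]).round(4),"noz block y",(np.percentile(y[b],[1,99]).round(4) if b.any() else None),"ztop",np.median(z[b]) if b.any() else None)
o=get_obs();an(grab_frame("wrist"),o,"now")
n=np.load("w4.npz");f0={k:n[k] for k in("image","range_z","camera_matrix","mount")};f0["k1"]=float(n["k1"])
an(f0,{"ee_pos":n["ee"],"tcp_rot":n["rot"]},"home ref")
save(grab_frame("scene")["image"],"sc12.png")
print(o["time"])
E
```

```text
now sleeve y [-0.1026 -0.0734] noz block y [-0.1256 -0.1204] ztop 0.08774632975960098
home ref sleeve y [-0.1025 -0.0733] noz block y None ztop None
23.0
```

View pics/sc12.png

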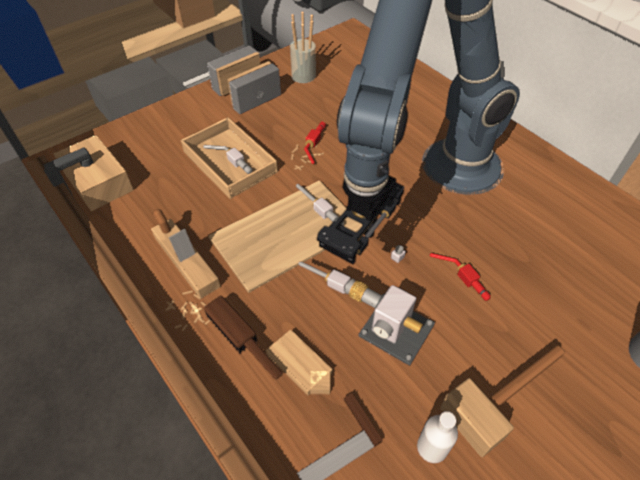

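```bash
python3 - <<'E'
from h import *
ctr=np.array([.5204,.2529]);th=np.radians(17.75);xc=np.array([np.cos(th),np.sin(th)]);yc=np.array([-xc[1],xc[0]])
o=get_obs();f=grab_frame("wrist");C=cloud(f,o);d=C[:,:,:2]-ctr;x=d@xc;y=d@yc;z=C[:,:,2]
g=(abs(x)<.004)&(z>.05)&(z<.12)&(f["range_z"]>.05)&(y<-.105)&(y>-.18)
for a in np.arange(-.18,-.105,.003):
    k=g&(y>=a)&(y<a+.003)
    if k.any(): print(a.round(3),k.sum(),z[k].max().round(4),z[k].min().round(4))
E
```

```text
-0.18 23 0.0721 0.0678
-0.177 27 0.0716 0.0686
-0.174 3 0.0722 0.0711
-0.171 16 0.0802 0.077
-0.168 24 0.0797 0.0768
-0.165 13 0.083 0.0791
-0.162 25 0.084 0.0816
-0.159 28 0.0841 0.0812
-0.156 27 0.0846 0.0823
-0.153 25 0.0852 0.0822
-0.15 27 0.0854 0.0827
-0.147 28 0.0854 0.0827
-0.144 28 0.0858 0.0837
-0.141 23 0.0858 0.0839
-0.138 32 0.0867 0.0838
-0.135 30 0.0871 0.0846
-0.132 31 0.087 0.0844
-0.129 34 0.0881 0.0845
-0.126 28 0.0882 0.0855
-0.123 38 0.0878 0.0843
-0.12 46 0.0855 0.0804
-0.114 24 0.0957 0.0926
-0.111 39 0.0951 0.0908
-0.108 39 0.0935 0.0894
```

```bash
python3 -c "
from plant import *
print(get_obs()['contact_force'],get_obs()['time']);print(finish_job())"
```

```text
[-0.13647433 -0.05583696 -0.56421944] 23.15
the job is handed in; nothing more can be done
None
```

I put the bent nozzle in the scrap tray and connected the middle straight nozzle to the air outlet, then handed the job in at 23.15 s. No verdict was reported.

**Order of work:** I pulled the coupler's sleeve back 14 mm, and it stayed there. I then pushed the plug in until it stopped at the expected depth, with about 7 N and no further movement. Last, I drew the sleeve forward about 8 mm and opened the gripper, and it sprang the rest of the way.

**Last checks:**
- **Sleeve:** it is within 0.1 mm of the home position I measured at the start, so the plug should be locked.
- **Bent nozzle:** it lies inside the tray.
- **Everything else:** the other straight nozzle, the red look-alikes and the other items look unmoved in the last scene picture.
- **Robot:** the gripper was open, clear of everything and reading no contact force.

**What failed or disagreed:**
- **First grasp:** my first grasp of the bent nozzle closed on air. The fingertips sit about 15–18 mm behind the reported TCP instead of 19 mm ahead. I measured this, corrected the height and grasped again; the nozzle had not moved.
- **Sleeve grip:** the gripper opening on the sleeve read about 36 mm rather than 38–40 mm, but it held without slipping.
- **Connected nozzle:** it hangs about 5° tail-down in the bore's play. Allowing for that tilt, its block stands about 4–5 mm clear of the mouth, against 4 mm when fully home.

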